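# Check a hammered brass handle blank on the bench thickness gauge by its ratchet

## Robot

A 6-joint arm with a two-finger parallel gripper is mounted at the origin on the work surface. World frame = base frame: x ahead of the robot, y to its left, z up, the work surface at z = 0. Lengths are in m, angles in degrees, forces in N, time in s.
With the tool pointing down it reaches from about 0.3 to 0.75 m from the base axis. Payload 8.5 kg.
Tool frame: the origin (TCP) lies on the mounting face of the last link; the fingertips stand 173 mm ahead of it and the grasp point (between the pads) lies 155 mm ahead of it (env.tips_ahead is the distance from the TCP to the fingertips, in m); z points along the fingers, x is the direction in which the jaws open and shut, and the axes are right-handed (so a half turn about z gives the same grasp; the last joint's range is limited). The gripper opens to 85 mm and grips with 20 to 120 N. Pads are 22 mm wide; open, the fingers measure 114 mm over their backs; the gripper's body (76 mm by 85 mm) begins 54 mm behind the grasp point. The pads swing forward as they close: fully open they stand 13 mm farther back than shut.
Start: joints at [-76.908, 21.807, 74.336, -0, 83.858, -12.336], TCP at [0.236, -0.497, 0.405] pointing down, gripper open.
Joint ranges: [-178.18, 178.18], [-50.72, 133.34], [12.68, 142.11], [-81.47, 261.47], [9.98, 163.14], [-165.26, 165.26]. Speed limits (degrees/s): [136.94, 136.94, 180, 180, 180, 180].

## Interface

Orientations are given as a 3x3 rotation matrix whose columns are the frame's x, y, z axes.
In Python, from rig import env gives the robot as it stands. The module is installed in compiled form; this text tells all that it offers.
- The arm moves only by the tool step_arm, never from a script. Its argument "increments" is a list of rows, each an object of numbers: "x", "y", "z": the shift along the tool's x, y, z in cm; "wx", "wy", "wz": the turn, a rotation vector about the tool's x, y, z in rad; "gripper": the finger opening in cm, from 0 to 8.54. A call has 1 to 20 rows; each row shifts and turns the commanded pose from where the row before left it, along the tool's axes as they then stand; what a row does not reach is not made up. A row lasts 1/10 s, in which the tool goes at most 50 mm and 8.59 degrees, less where a joint would pass 70% of its speed; a pose out of reach is approached as far as the arm can. A call with a gripper value outside its range is refused whole. The fingers move at their own pace and stop on an object; "newtons" is the grip in N (left out, the last holds). Time passes only in rows, so rows that do not move let the fingers close. It gives the time, the measured TCP pose, the force and the opening at its end, in the units of the state.
- env.observe(): the state, without advancing time (a new reading comes with each control period).
- env.get_image(name): name is "scene" or "top" or "wrist"; returns a dict with "color" (480x640x3 uint8, blue, green, red), "camera_matrix" (3x3 intrinsics, pixels), "rvec" (rotation vector, rad) and "tvec" (3), from world to camera coordinates, as OpenCV has them. Camera axes: x right, y down, z forward; pixel columns grow to the right and rows downward; lengths in m; the calibration is good to about 2 mm. A picture is of the moment at which its call begins. There is no depth.
- env.close_job(): hands the job in, once; it reports no verdict.
The state is a dict: "time_s": time; "q": joint angles; "qvel": joint speeds; "joint_efforts": joint torques, N m; "position": TCP position; "tool_rot": TCP orientation; "ft_force": force on the tool from outside, world axes, zero at the start; "wrist_torque": the same for the moment, N m; "grip_width": finger opening in m.
Only numpy, scipy, OpenCV 4.12 (cv2) and the standard library are available. Lean on these libraries where they do the work, as an engineer would, in place of code of your own. Each camera call takes 0.05 s, during which the arm holds its last target. There are 200 camera calls.

## Task

Take the hammered brass handle blank off its wooden rest, slide its square end under the spindle of the bench gauge, flat on the table and centred, until it butts squarely and gently against the steel stop, and let go of it. Then turn the ratchet at the top of the gauge clockwise, your hand riding down with it and neither pressing nor pulling, until the spindle closes on the brass and only then the clutch clicks, three to six times, and leave the gauge closed on the blank at the clutch's own force. Do not disturb the hammer, the bowl or the stake.

Things in the scene. Friction and masses are not known exactly. Their poses are not given: they have to be found in the camera images.
- gauge: bench thickness gauge bolted to the bench: green cast base 180 x 110 mm, column (139 mm high, at x = 85 mm) and arm carrying a digital micrometer head that points down; its arm starts 85 mm up, grey housing top 140 mm. Origin on the bench under the spindle axis; x from the open front to the column, z up. Base 22 mm high, front edge at x = -70 mm
- stop: dark steel stop bar across the gauge's table behind the spindle, 50 mm wide, 11 mm high, 10 mm thick. Origin at the middle of the lower edge of its front face, 18 mm beyond the spindle axis; its x axis is the gauge's x
- spindle_tip: flat face of the spindle, 9 mm wide; origin at its centre, at the start 7 to 9.5 mm above the table. It comes straight down, without turning, 1.59 mm per rad of the thimble (10 mm per turn), and thimble and ratchet go down with it. The screw has light friction (0.014 N m) and stays where it is left, but a push or pull of some 6 N along its axis disturbs it
- ratchet_top (a point): centre of the top of the ratchet, the dark knurled cylinder at the head's top, 14 mm wide, 24 mm tall, on the spindle axis; below it the bright thimble, 21 mm wide, its shoulder 25 mm below this point. Clockwise from above turns thimble and spindle down until, at about 0.021 N m, the clutch slips with a click each 22.5 degrees, the spindle bearing with 5 to 7 N. The thimble has no clutch
- ratchet (a joint): angle in rad by which the ratchet has slipped on the thimble: 0 at the start, growing clockwise by 0.39 per click, the third click at about 1.0; unchanged while ratchet and thimble turn together
- blank: hammered brass handle blank, flat bar 150 x 28 x 5 mm, 0.15 to 0.21 kg, one end square, the other rounded with a dark dot. Origin at the centre of its underside; x points along it to the square end, z up. It starts lying across the wooden rest with both ends overhanging by about 45 mm, the rounded end towards the robot
- blank_end (a point): middle of the lower edge of the blank's square end, 75 mm along x from the blank's origin
- rest: dark wooden block fixed to the bench, 58 x 100 x 40 mm, the blank lies along its x axis on its top. Origin at the centre of its underside
- hammer: ball-pein hammer, 260 mm long, 90 mm head, 29 mm high, lying beyond the work, to be left alone; origin near the middle of its handle, on the bench
- bowl: hammered brass bowl, 110 mm diameter, 45 mm high, upright beyond the work, to be left alone; origin at the centre of its underside
- stake: steel stake, 116 mm long, 25 mm thick, lying on the bench between gauge and rest, to be left alone; origin under its middle
- anvil (a point): middle of the anvil, on the flat top of the gauge's ground steel table, straight under the spindle, 45 mm above the bench. The table is 66 mm wide and reaches from 80 mm in front of this point (open side) to 26 mm behind it
Mind the look-alikes: they are no part of the job. Of the things that look like the blank, the largest one is meant.

How it is judged (in metres and radians):
On the way, in this order (a step that is already met when the one before it is completed fails the run):
1. the blank lies flat on the gauge's table, its square end against the stop, under the spindle, and is let go (x of blank_end in the frame of gauge above 0.0155 m and y of blank_end in the frame of gauge between -0.007 and 0.007 m and z of blank_end in the frame of gauge between 0.042 and 0.048 m and angle between the x axis of blank and the x axis of gauge, either way round below 0.06 rad and angle between blank's own z axis and vertical below 0.05 rad and contact force between the fingers and blank below 0.1 N), for 0.2 s.
2. the spindle comes to bear on the brass with the clutch not yet slipped (under one click) (contact force between spindle_tip and blank above 1 N and value of joint ratchet below 0.3 rad), for 0.1 s.
3. the clutch has slipped three clicks against the brass (contact force between spindle_tip and blank above 4.2 N and value of joint ratchet above 1 rad), for 0.1 s.
At the end, for the whole second after the job is handed in: Blank flat on the gauge's table, square end within 2.5 mm of the stop, centred under the spindle within 7 mm, square within 0.06 rad; spindle bearing on it with 4.2 to 9 N, as the clutch sets it; clutch slipped three to six clicks (1.0 to 2.5 rad); all at rest (all of step 3 and x of blank_end in the frame of gauge above 0.0155 m and y of blank_end in the frame of gauge between -0.007 and 0.007 m and z of blank_end in the frame of gauge between 0.042 and 0.048 m and angle between the x axis of blank and the x axis of gauge, either way round below 0.06 rad and angle between blank's own z axis and vertical below 0.05 rad and contact force between spindle_tip and blank below 9 N and linear speed of blank below 0.01 m/s and velocity of joint ratchet below 0.05 rad/s and value of joint ratchet below 2.5 rad); the robot touches nothing.
It fails at once if the spindle is forced onto the brass with more than 12 N (contact force between spindle_tip and blank above 12 N).
It fails at once if the blank is rammed against the stop with more than 25 N (contact force between blank and stop above 25 N).
It fails at once if the hammer is moved by more than 20 mm (distance of hammer from where it was at the start of the episode above 0.02 m).
It fails at once if the bowl is moved by more than 20 mm (distance of bowl from where it was at the start of the episode above 0.02 m).
It fails at once if the stake is moved by more than 20 mm (distance of stake from where it was at the start of the episode above 0.02 m).
It also fails if it takes over 72 s, if anything falls off the work surface, if the arm or the gripper's body presses on something with over 40 N, if the wrist force passes 120 N, or if a joint passes its speed limit or range.

## Working session

There is one attempt and no reset: what is moved stays moved. The work goes in short steps, Python scripts to look and compute and a tool call to move; the robot and the scene stay as the last step left them, time stands still between calls to the robot, and variables do not carry over. Pictures are saved under pics/ and viewed, about 8 in all and at most 12, crops included, and the job is handed in when it is done.

Besides the shell and the picture viewer there is one more tool, called after "Emit:" by a JSON object that holds its "method" and its "body". step_arm: Moves the arm, as the interface text tells. Its arguments: {"type":"object","properties":{"increments":{"type":"array"},"newtons":{"type":"number"}},"required":["increments"]}

```bash
mkdir -p pics; python3 - <<'E'
from rig import env
import cv2,numpy as np
s=env.observe(); print(s['time_s'],s['position'],s['tool_rot'],s['grip_width'],env.tips_ahead)
for n in('scene','top'):
    d=env.get_image(n); cv2.imwrite(f'pics/{n}0.png',d['color']); print(n,np.round(d['camera_matrix'],1).tolist(),d['rvec'],d['tvec'], (-cv2.Rodrigues(np.array(d['rvec']))[0].T@np.array(d['tvec']).ravel()).round(3))
E
```

```text
0.0 [ 0.23614398 -0.49667238  0.40413074] [[ 4.29359523e-01 -9.03133607e-01 -2.96109783e-04]
 [-9.03132604e-01 -4.29359500e-01  1.38538288e-03]
 [-1.37832339e-03 -3.27400933e-04 -9.99998997e-01]] 0.08544631570847679 0.1734
scene [[618.9, 0.0, 323.3], [0.0, 618.9, 239.9], [0.0, 0.0, 1.0]] [ 1.51463733  2.06621258 -0.81396986] [ 0.23319179 -0.30351231  1.50173565] [1.271 0.138 0.876]
top [[598.6, 0.0, 321.4], [0.0, 598.6, 238.9], [0.0, 0.0, 1.0]] [ 2.13619885 -2.13125295  0.1351843 ] [-0.05667248  0.61963985  1.03609122] [ 0.459 -0.08   1.115]
```

View pics/top0.png

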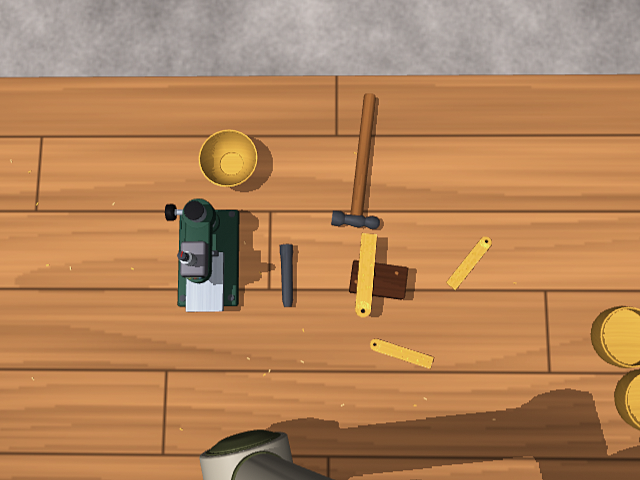

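View pics/scene0.png

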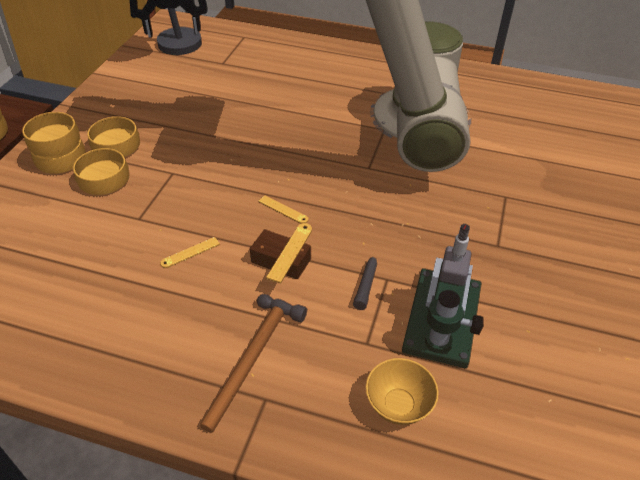

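```bash
cat > h.py <<'E'
import cv2,numpy as np
def cam(d): return cv2.Rodrigues(np.array(d['rvec']))[0],np.array(d['tvec']).ravel(),np.array(d['camera_matrix'])
def px2w(d,uv,z):
    R,t,K=cam(d); r=R.T@np.linalg.inv(K)@np.array([uv[0],uv[1],1.]); c=-R.T@t
    return c+r*(z-c[2])/r[2]
def w2px(d,p): return cv2.projectPoints(np.array(p,float).reshape(-1,3),np.array(d['rvec']),np.array(d['tvec']),np.array(d['camera_matrix']),None)[0].reshape(-1,2)
def tri(ds,uvs):
    A=[];b=[]
    for d,uv in zip(ds,uvs):
        R,t,K=cam(d);r=R.T@np.linalg.inv(K)@np.array([uv[0],uv[1],1.]);r/=np.linalg.norm(r);c=-R.T@t
        P=np.eye(3)-np.outer(r,r);A.append(P);b.append(P@c)
    return np.linalg.lstsq(np.vstack(A),np.hstack(b),rcond=None)[0]
E
python3 - <<'E'
from rig import env
from h import *
import pickle
t=env.get_image('top');s=env.get_image('scene');pickle.dump((t,s),open('d0.pkl','wb'))
c=t['color'];hsv=cv2.cvtColor(c,cv2.COLOR_BGR2HSV)
# blank mask
print(hsv[270,368],hsv[230,320],hsv[300,355])
m=cv2.inRange(hsv,(20,120,110),(35,255,255));n,l,st,ce=cv2.connectedComponentsWithStats(m)
for i in range(1,n):
    if st[i,4]>60:
        ys,xs=np.where(l==i);r=cv2.minAreaRect(np.c_[xs,ys].astype(np.float32));print(st[i],ce[i].round(1),r)
        B=cv2.boxPoints(r);print([px2w(t,p,.045)[:2].round(4).tolist() for p in B])
print('tri ratchet',tri((t,s),((183,257),(463.5,230))).round(4))
a=cv2.resize(t['color'][190:325,160:250],None,fx=4.4,fy=4.4,interpolation=3)
b=cv2.resize(s['color'][215:375,395:490],None,fx=3.7,fy=3.7,interpolation=3)
o=np.zeros((600,800,3),np.uint8);o[:a.shape[0],:a.shape[1]]=a;o[:b.shape[0],400:400+b.shape[1]]=b
cv2.imwrite('pics/c1.png',o)
E
```

```text
[ 21 167 238] [ 14 145 206] [ 14 147 210]
[199 130  38  57 118] [212.7 162.6] ((214.86077880859375, 160.2480010986328), (56.5205078125, 32.92173767089844), 79.50852966308594)
[[0.8148, 0.1841], [0.8262, 0.1238], [0.7199, 0.1018], [0.7087, 0.1613]]
[228 130  29  33  70] [245.5 140.2] ((246.0, 142.5), (42.52058410644531, 10.630146980285645), 48.8140754699707)
[[0.8251, 0.1198], [0.8387, 0.1052], [0.7768, 0.0516], [0.7635, 0.0662]]
[218 141  33  36 707] [234. 159.] ((234.46470642089844, 158.84117126464844), (34.60041046142578, 29.827939987182617), 77.47119140625)
[[0.7959, 0.1411], [0.8082, 0.0871], [0.7435, 0.0718], [0.7314, 0.1253]]
[ 355  233   22   84 1210] [365.5 273.5] ((365.44140625, 274.7034912109375), (15.280369758605957, 83.04548645019531), 4.763641834259033)
[[0.4827, -0.1143], [0.6312, -0.1273], [0.6289, -0.1548], [0.4806, -0.1412]]
[447 237  44  53 681] [468.7 262.8] ((469.265380859375, 262.13055419921875), (11.814550399780273, 61.096920013427734), 38.290164947509766)
[[0.5416, -0.2769], [0.628, -0.3471], [0.6147, -0.3631], [0.5286, -0.293]]
[ 601  309   39   55 1615] [622.8 335.5] ((620.0, 336.0), (54.0, 38.0), 90.0)
[[0.4955, -0.5477], [0.4957, -0.6137], [0.4026, -0.6069], [0.4023, -0.5416]]
[370 339  63  29 712] [401.7 352.9] ((400.76055908203125, 352.62335205078125), (64.46006774902344, 12.076738357543945), 17.744670867919922)
[[0.4251, -0.1383], [0.4451, -0.1449], [0.4116, -0.2519], [0.3919, -0.245]]
[625 375  15  46 409] [634.  396.5] ((632.0, 397.5), (45.0, 14.0), 90.0)
[[0.3822, -0.5814], [0.3823, -0.6054], [0.307, -0.5998], [0.3068, -0.5761]]
tri ratchet [0.5681 0.155  0.2004]
```

View pics/c1.png

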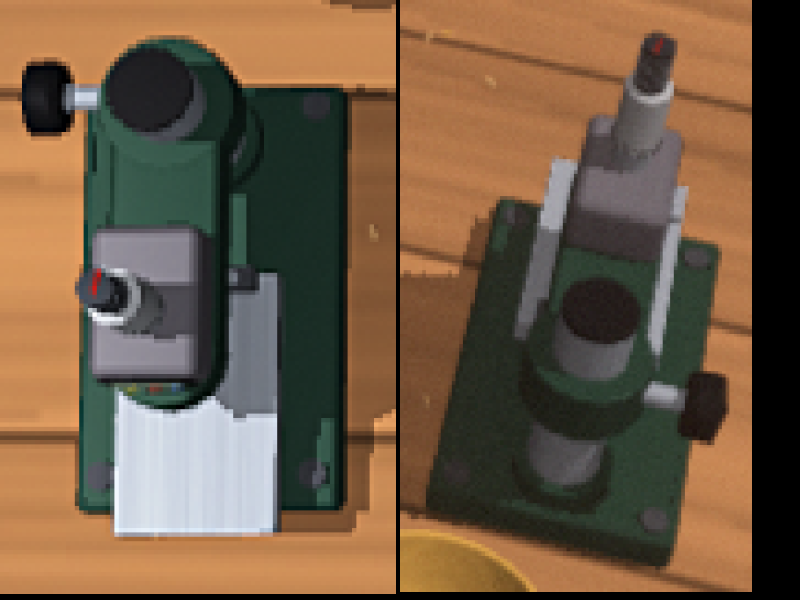

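```bash
python3 - <<'E'
from h import *
import pickle
from scipy.optimize import least_squares
t,s=pickle.load(open('d0.pkl','rb'))
T=lambda u,v:(u/4.4+160,v/4.4+190)
S=lambda u,v:((u-400)/3.7+395,v/3.7+215)
rt=tri((t,s),(T(97,288),S(660,46)));print('ratchet',rt,[w2px(d,rt) for d in (t,s)],T(97,288),S(660,46))
# gauge model pts: base half-width .055; back x=.11; table half .033
obs=[(t,T(115,533),(-.08,.033,.045)),(t,T(279,531),(-.08,-.033,.045)),(t,T(80,509),(-.07,.055,.022)),(t,T(344,510),(-.07,-.055,.022)),(t,T(348,90),(.11,-.055,.022)),
 (s,S(568,160),(-.08,-.033,.045)),(s,S(687,188),(-.08,.033,.045)),(s,S(498,203),(-.07,-.055,.022)),(s,S(720,243),(-.07,.055,.022)),(s,S(428,508),(.11,-.055,.022)),(s,S(669,566),(.11,.055,.0)),
 (t,T(156,88),(.085,0,.139)),(s,S(599,312),(.085,0,.139))]
def W(p,m):
    c,n=np.cos(p[2]),np.sin(p[2]);return np.array([p[0]+c*m[0]-n*m[1],p[1]+n*m[0]+c*m[1],m[2]])
f=lambda p:np.concatenate([(w2px(d,W(p,m))[0]-o)for d,o,m in obs])
r=least_squares(f,[.567,.155,0],loss='soft_l1');print(r.x,np.degrees(r.x[2]));print(f(r.x).reshape(-1,2).round(1).tolist())
for d in (t,):
    print('ratchet on axis at heights',[(z,px2w(t,T(97,288),z)[:2].round(4)) for z in(.19,.2,.21)])
E
```

```text
ratchet [0.56950297 0.15568721 0.20750326] [array([[181.54763064, 255.53254184]]), array([[464.76531548, 227.46980368]])] (182.04545454545453, 255.45454545454544) (465.27027027027026, 227.43243243243242)
[0.57038074 0.15478653 0.01749077] 1.0021472640851492
[[-0.4, -0.3], [-0.8, -0.4], [-1.2, 0.2], [-1.2, -0.9], [-1.3, -2.4], [-4.8, -1.3], [-0.4, -0.9], [-0.5, -3.2], [-0.1, -0.7], [-0.7, -6.4], [-1.1, 1.8], [-1.9, -0.6], [0.1, -1.6]]
ratchet on axis at heights [(0.19, array([0.5718, 0.1594])), (0.2, array([0.5705, 0.1569])), (0.21, array([0.5693, 0.1543]))]
```

Emit:
{"method": "step_arm", "body": {"increments": [{"wz":0.133,"z":2.5},{"wz":0.133,"z":2.5},{"wz":0.133,"z":2.5},{"wz":0.133,"z":2.5},{"x":-2.99,"y":-1.82},{"x":-3,"y":-1.82},{"x":-3,"y":-1.82},{"x":-3,"y":-1.82},{"x":-3,"y":-1.82},{"x":-3,"y":-1.82},{"x":-3,"y":-1.82},{"x":-3,"y":-1.82},{"x":-3,"y":-1.82},{"x":-3,"y":-1.82},{"x":-3,"y":-1.82},{"x":-3,"y":-1.82},{"x":-3,"y":-1.82},{},{}]}}

```text
invalid input at $.increments[0]: expected keys x, y, z, wx, wy, wz, gripper
```

```bash
python3 - <<'E'
from rig import env
from h import *
s=env.observe();print(s['time_s'],s['position'],s['tool_rot'].round(4) if hasattr(s['tool_rot'],'round') else s['tool_rot'],s['ft_force'],s['q'])
d=env.get_image('wrist');c=d['color'];cv2.imwrite('pics/w1.png',c)
hsv=cv2.cvtColor(c,cv2.COLOR_BGR2HSV);m=cv2.inRange(hsv,(20,120,110),(35,255,255));n,l,st,ce=cv2.connectedComponentsWithStats(m)
i=1+st[1:,4].argmax();ys,xs=np.where(l==i);r=cv2.minAreaRect(np.c_[xs,ys].astype(np.float32));print(st[i],r);print([(p.round(),px2w(d,p,.045)[:2].round(4).tolist()) for p in cv2.boxPoints(r)])
E
```

```text
0.2 [ 0.23615122 -0.49668592  0.40436917] [[ 4.294e-01 -9.031e-01 -2.000e-04]
 [-9.031e-01 -4.294e-01  8.000e-04]
 [-8.000e-04 -2.000e-04 -1.000e+00]] [-0.14491937  0.62944312 -0.35012646] [-7.69072140e+01  2.18265023e+01  7.43640889e+01 -8.56563525e-04
  8.38572514e+01 -1.23349754e+01]
[497 128  36  22 143] ((515.3019409179688, 136.55662536621094), (40.3083610534668, 7.090385913848877), 29.05460548400879)
[(array([496., 130.], dtype=float32), [0.37, -0.6045]), (array([499., 124.], dtype=float32), [0.3758, -0.6042]), (array([535., 143.], dtype=float32), [0.3754, -0.6428]), (array([531., 149.], dtype=float32), [0.3696, -0.6433])]
```

View pics/w1.png

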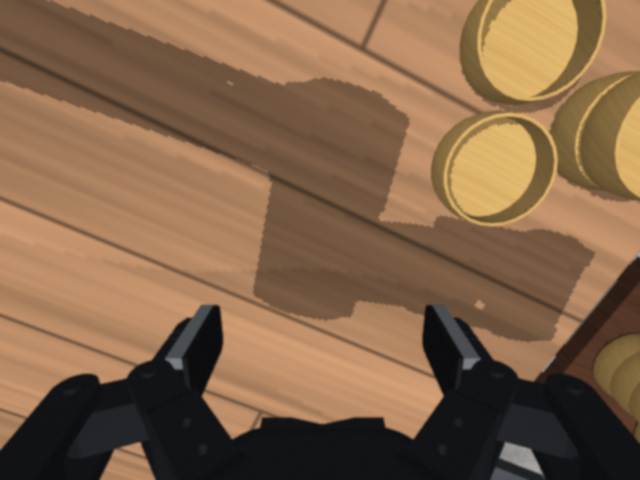

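The move was refused because every row needs all of its keys. The picture shows only the start pose: bowls at upper right and the fingers at (200,340) and (445,340). I'll resend it with full rows.

Emit:
{"method": "step_arm", "body": {"increments": [{"x":0,"y":0,"z":2.5,"wx":0,"wy":0,"wz":0.133,"gripper":8.5},{"x":0,"y":0,"z":2.5,"wx":0,"wy":0,"wz":0.133,"gripper":8.5},{"x":0,"y":0,"z":2.5,"wx":0,"wy":0,"wz":0.133,"gripper":8.5},{"x":0,"y":0,"z":2.5,"wx":0,"wy":0,"wz":0.133,"gripper":8.5},{"x":-3,"y":-1.82,"z":0,"wx":0,"wy":0,"wz":0,"gripper":8.5},{"x":-3,"y":-1.82,"z":0,"wx":0,"wy":0,"wz":0,"gripper":8.5},{"x":-3,"y":-1.82,"z":0,"wx":0,"wy":0,"wz":0,"gripper":8.5},{"x":-3,"y":-1.82,"z":0,"wx":0,"wy":0,"wz":0,"gripper":8.5},{"x":-3,"y":-1.82,"z":0,"wx":0,"wy":0,"wz":0,"gripper":8.5},{"x":-3,"y":-1.82,"z":0,"wx":0,"wy":0,"wz":0,"gripper":8.5},{"x":-3,"y":-1.82,"z":0,"wx":0,"wy":0,"wz":0,"gripper":8.5},{"x":-3,"y":-1.82,"z":0,"wx":0,"wy":0,"wz":0,"gripper":8.5},{"x":-3,"y":-1.82,"z":0,"wx":0,"wy":0,"wz":0,"gripper":8.5},{"x":-3,"y":-1.82,"z":0,"wx":0,"wy":0,"wz":0,"gripper":8.5},{"x":-3,"y":-1.82,"z":0,"wx":0,"wy":0,"wz":0,"gripper":8.5},{"x":-3,"y":-1.82,"z":0,"wx":0,"wy":0,"wz":0,"gripper":8.5},{"x":-3,"y":-1.82,"z":0,"wx":0,"wy":0,"wz":0,"gripper":8.5},{"x":0,"y":0,"z":0,"wx":0,"wy":0,"wz":0,"gripper":8.5},{"x":0,"y":0,"z":0,"wx":0,"wy":0,"wz":0,"gripper":8.5}]}}

```text
time_s: 2.15
position: [0.5063, -0.1286, 0.3046]
tool_rot: [[-0.087, -0.996, -0.0], [-0.996, 0.087, -0.0], [0.0, 0.0, -1.0]]
ft_force: [0.4, -0.2, 0.4]
grip_width: 0.085
```

```bash
python3 - <<'E'
from rig import env
from h import *
s=env.observe();print(s['time_s'],s['position'],s['tool_rot'].round(4),s['ft_force'])
d=env.get_image('wrist');c=d['color'];cv2.imwrite('pics/w2.png',c)
hsv=cv2.cvtColor(c,cv2.COLOR_BGR2HSV);m=cv2.inRange(hsv,(18,120,110),(35,255,255));n,l,st,ce=cv2.connectedComponentsWithStats(m)
i=1+st[1:,4].argmax();ys,xs=np.where(l==i);r=cv2.minAreaRect(np.c_[xs,ys].astype(np.float32));print(st[i],r);print([(p.round(),px2w(d,p,.045)[:2].round(4).tolist()) for p in cv2.boxPoints(r)])
E
```

```text
2.15 [ 0.50629784 -0.1286198   0.30455035] [[-8.660e-02 -9.962e-01 -4.000e-04]
 [-9.962e-01  8.660e-02 -0.000e+00]
 [ 1.000e-04  4.000e-04 -1.000e+00]] [ 0.40802639 -0.17233381  0.43890082]
[ 302   40   48  236 9710] ((325.5, 157.5), (235.0, 47.0), 90.0)
[(array([302.,  40.], dtype=float32), [0.6329, -0.1267]), (array([349.,  40.], dtype=float32), [0.6306, -0.1539]), (array([349., 275.], dtype=float32), [0.4818, -0.1447]), (array([302., 275.], dtype=float32), [0.4847, -0.1112])]
```

View pics/w2.png

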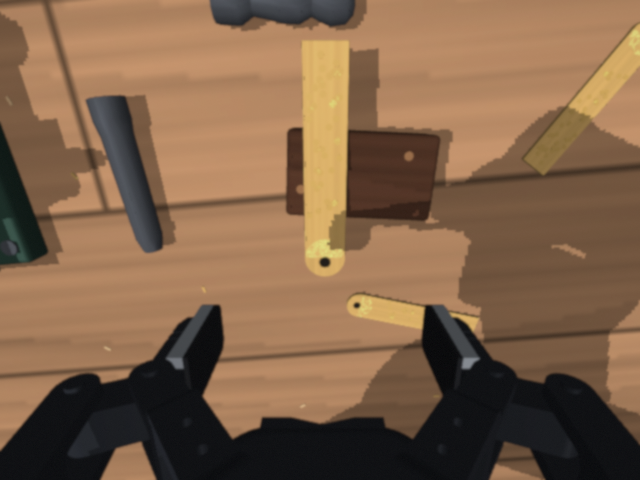

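The blank runs straight up the picture from its dot at (325,262) to its square end at (325,40), centred between the fingers. It's safe to descend and grasp.

Emit:
{"method": "step_arm", "body": {"increments": [{"x":0.1,"y":0,"z":2.5,"wx":0,"wy":0,"wz":0,"gripper":8.5},{"x":0,"y":0,"z":2.5,"wx":0,"wy":0,"wz":0,"gripper":8.5},{"x":0,"y":0,"z":2.5,"wx":0,"wy":0,"wz":0,"gripper":8.5},{"x":0,"y":0,"z":2.3,"wx":0,"wy":0,"wz":0,"gripper":8.5},{"x":0,"y":0,"z":1.0,"wx":0,"wy":0,"wz":0,"gripper":6},{"x":0,"y":0,"z":0,"wx":0,"wy":0,"wz":0,"gripper":4},{"x":0,"y":0,"z":0,"wx":0,"wy":0,"wz":0,"gripper":3},{"x":0,"y":0,"z":0,"wx":0,"wy":0,"wz":0,"gripper":2},{"x":0,"y":0,"z":0,"wx":0,"wy":0,"wz":0,"gripper":2},{"x":0,"y":0,"z":0,"wx":0,"wy":0,"wz":0,"gripper":2},{"x":0,"y":0,"z":0,"wx":0,"wy":0,"wz":0,"gripper":2},{"x":0,"y":0,"z":0,"wx":0,"wy":0,"wz":0,"gripper":2}], "newtons": 60}}

```text
time_s: 3.4
position: [0.5063, -0.1303, 0.1978]
tool_rot: [[-0.088, -0.996, 0.002], [-0.996, 0.088, -0.001], [0.001, -0.002, -1.0]]
ft_force: [-1.9, -1.2, 6.4]
grip_width: 0.0261
```

Emit:
{"method": "step_arm", "body": {"increments": [{"x":0,"y":0,"z":-0.3,"wx":0,"wy":0,"wz":0,"gripper":2},{"x":0,"y":0,"z":-0.7,"wx":0,"wy":0,"wz":0,"gripper":2},{"x":0,"y":0,"z":-2,"wx":0,"wy":0,"wz":0,"gripper":2},{"x":0,"y":0,"z":-2.5,"wx":0,"wy":0,"wz":0,"gripper":2},{"x":0,"y":0,"z":-2,"wx":0,"wy":0,"wz":0,"gripper":2},{"x":0,"y":0,"z":-0.5,"wx":0,"wy":0,"wz":0,"gripper":2},{"x":0,"y":0,"z":0,"wx":0,"wy":0,"wz":0,"gripper":2},{"x":0,"y":0,"z":0,"wx":0,"wy":0,"wz":0,"gripper":2}]}}

```text
time_s: 4.2
position: [0.5059, -0.1299, 0.2758]
tool_rot: [[-0.088, -0.996, -0.002], [-0.996, 0.088, 0.001], [-0.001, 0.002, -1.0]]
ft_force: [-0.2, 0.5, -1.4]
grip_width: 0.0265
```

```bash
python3 - <<'E'
from rig import env
from h import *
s=env.observe();print(s['time_s'],s['position'],s['tool_rot'].round(4),s['ft_force'],s['wrist_torque'],s['grip_width'])
d=env.get_image('wrist');e=env.get_image('scene')
cv2.imwrite('pics/w3.png',np.hstack([cv2.resize(d['color'],(400,300)),cv2.resize(e['color'][150:330,200:440],(400,300),interpolation=3)]))
E
```

```text
4.2 [ 0.50585453 -0.12994519  0.27584225] [[-8.810e-02 -9.961e-01 -1.500e-03]
 [-9.961e-01  8.810e-02  8.000e-04]
 [-7.000e-04  1.600e-03 -1.000e+00]] [-0.17488795  0.51431622 -1.44514875] [-0.00369084  0.0910581   0.01281218] 0.02651750560087938
```

View pics/w3.png

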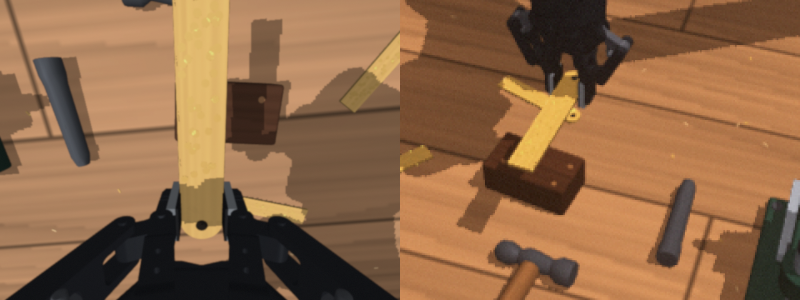

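The blank is held straight and level. Its dot end is between the fingers at (200,228) in the left half. Next I back off and swing across to the front of the gauge.

Emit:
{"method": "step_arm", "body": {"increments": [{"x":0,"y":1,"z":0,"wx":0,"wy":0,"wz":0,"gripper":2},{"x":0,"y":2.5,"z":0,"wx":0,"wy":0,"wz":0,"gripper":2},{"x":0,"y":3,"z":0,"wx":0,"wy":0,"wz":0,"gripper":2},{"x":0,"y":3,"z":0,"wx":0,"wy":0,"wz":0,"gripper":2},{"x":0,"y":3,"z":0,"wx":0,"wy":0,"wz":0,"gripper":2},{"x":0,"y":2.5,"z":0,"wx":0,"wy":0,"wz":0,"gripper":2},{"x":0,"y":1,"z":0,"wx":0,"wy":0,"wz":-0.053,"gripper":2},{"x":0,"y":0,"z":0,"wx":0,"wy":0,"wz":-0.053,"gripper":2},{"x":-1.2,"y":0,"z":0,"wx":0,"wy":0,"wz":0,"gripper":2},{"x":-2.5,"y":0,"z":0,"wx":0,"wy":0,"wz":0,"gripper":2},{"x":-3,"y":0,"z":0,"wx":0,"wy":0,"wz":0,"gripper":2},{"x":-3,"y":0,"z":0,"wx":0,"wy":0,"wz":0,"gripper":2},{"x":-3,"y":0,"z":0,"wx":0,"wy":0,"wz":0,"gripper":2},{"x":-3,"y":0,"z":0,"wx":0,"wy":0,"wz":0,"gripper":2},{"x":-3,"y":0,"z":0,"wx":0,"wy":0,"wz":0,"gripper":2},{"x":-3,"y":0,"z":0,"wx":0,"wy":0,"wz":0,"gripper":2},{"x":-2.5,"y":0,"z":0,"wx":0,"wy":0,"wz":0,"gripper":2},{"x":-1.5,"y":0,"z":0,"wx":0,"wy":0,"wz":0,"gripper":2},{"x":-1,"y":0,"z":0,"wx":0,"wy":0,"wz":0,"gripper":2},{"x":0,"y":0,"z":0,"wx":0,"wy":0,"wz":0,"gripper":2}]}}

```text
time_s: 6.3
position: [0.3414, 0.1519, 0.2766]
tool_rot: [[0.019, -1.0, -0.0], [-1.0, -0.019, 0.0], [-0.0, 0.0, -1.0]]
ft_force: [-0.1, -0.6, -2.5]
grip_width: 0.0267
```

```bash
python3 - <<'E'
from rig import env
from h import *
import pickle
s=env.observe();print(s['time_s'],s['position'],s['tool_rot'].round(4),s['ft_force'],s['wrist_torque'])
d=env.get_image('wrist');t=env.get_image('top');pickle.dump((d,t,s),open('d1.pkl','wb'))
o=np.zeros((600,800,3),np.uint8);o[:480,:640]=d['color'];cv2.imwrite('pics/w4.png',d['color'])
E
```

```text
6.3 [0.34142273 0.15190796 0.27657393] [[ 1.900e-02 -9.998e-01 -4.000e-04]
 [-9.998e-01 -1.900e-02  1.000e-04]
 [-1.000e-04  4.000e-04 -1.000e+00]] [-0.06643479 -0.58282783 -2.4888906 ] [ 0.03994504  0.01405393 -0.05485238]
```

View pics/w4.png

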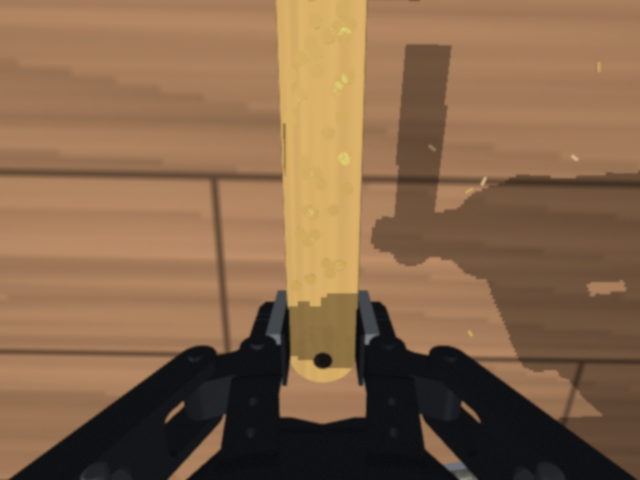

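```bash
python3 - <<'E'
from h import *
import pickle
from scipy.optimize import least_squares
d,t,s=pickle.load(open('d1.pkl','rb'))
R,T=np.array(s['tool_rot']),np.array(s['position'])
Rc,tc,K=cam(d);print('cam in tool',(R.T@(-Rc.T@tc-T)).round(4),(Rc@R).round(3).tolist(),K[0,0])
hsv=cv2.cvtColor(d['color'],cv2.COLOR_BGR2HSV);m=cv2.inRange(hsv,(18,100,60),(35,255,255))
E=[]
for v in range(5,280,25):
    g=np.where(m[v,250:400])[0]+250;E.append((v,g.min()-.5,g.max()+.5))
print(E)
# tool coords of top surface: p=(x0±.014 , y, z); z = z0 + k*(y) ; y along -tool y; dir yaw a
def f(p):
    x0,z0,th,a=p;o=[]
    for v,u1,u2 in E:
        for u,sg in((u1,1),(u2,-1)):
            # ray in tool
            r=R.T@Rc.T@np.linalg.inv(K)@np.array([u,v,1.]);c=R.T@(-Rc.T@tc-T)
            # plane: (z-z0)= -tan(th)*(-y)
            k=np.tan(th);q=(z0+k*c[1]-c[2])/(r[2]-k*r[1]);P=c+q*r
            lat=(P[0]-x0)+np.tan(a)*P[1];o.append(lat)
    o=np.array(o).reshape(-1,2);sgn=np.sign(o.mean(0));return (o-sgn*.014).ravel()*1e3
r=least_squares(f,[0,.153,.1,0]);print('x0,z0,pitch(deg),yaw',r.x[:2],np.degrees(r.x[2:]),abs(r.fun).max())
# top view
c=t['color'];hs=cv2.cvtColor(c,cv2.COLOR_BGR2HSV);m=cv2.inRange(hs,(18,100,60),(35,255,255));n,l,st,ce=cv2.connectedComponentsWithStats(m)
for i in range(1,n):
    if st[i,4]>300: 
        ys,xs=np.where(l==i);rr=cv2.minAreaRect(np.c_[xs,ys].astype(np.float32));print(st[i],rr)
E
```

```text
cam in tool [-0.0012 -0.0816  0.0309] [[1.0, -0.001, -0.001], [0.001, 0.948, -0.317], [0.001, 0.317, 0.948]] 349.7006014277256
[(5, np.float64(275.5), np.float64(366.5)), (30, np.float64(276.5), np.float64(365.5)), (55, np.float64(277.5), np.float64(364.5)), (80, np.float64(278.5), np.float64(364.5)), (105, np.float64(279.5), np.float64(363.5)), (130, np.float64(280.5), np.float64(362.5)), (155, np.float64(281.5), np.float64(361.5)), (180, np.float64(281.5), np.float64(361.5)), (205, np.float64(283.5), np.float64(360.5)), (230, np.float64(284.5), np.float64(359.5)), (255, np.float64(285.5), np.float64(358.5))]
x0,z0,pitch(deg),yaw [-0.00100239  0.15508678] [-0.30835127 -0.26746378] 0.31150050871232504
[ 199  130   58   57 2617] ((227.5, 158.0), (56.0, 57.0), 90.0)
[446 237  46  54 735] ((469.4888610839844, 261.9029235839844), (12.299447059631348, 62.02698516845703), 38.45370864868164)
[ 591  307   49   61 2509] ((615.0, 337.0), (60.0, 48.0), 90.0)
[ 184  324   18   72 1065] ((192.2333221435547, 359.3346862792969), (16.956605911254883, 71.00579833984375), 1.1457629203796387)
[370 339  63  30 771] ((400.61932373046875, 352.673828125), (64.83740234375, 12.263062477111816), 17.969139099121094)
[ 615  370   25   60 1134] ((627.0, 399.5), (59.0, 24.0), 90.0)
```

The camera is tilted 18°, and the fit shows the blank level within 0.3°. I lower it in front of the table and check alignment at equal height.

Emit:
{"method": "step_arm", "body": {"increments": [{"x":0.3,"y":0,"z":1,"wx":0,"wy":0,"wz":0,"gripper":2},{"x":0,"y":0,"z":2,"wx":0,"wy":0,"wz":0,"gripper":2},{"x":0,"y":0,"z":2,"wx":0,"wy":0,"wz":0,"gripper":2},{"x":0,"y":0,"z":1.5,"wx":0,"wy":0,"wz":0,"gripper":2},{"x":0,"y":0,"z":0.5,"wx":0,"wy":0,"wz":0,"gripper":2},{"x":0,"y":0,"z":0,"wx":0,"wy":0,"wz":0,"gripper":2},{"x":0,"y":0,"z":0,"wx":0,"wy":0,"wz":0,"gripper":2}]}}

```text
time_s: 7.1
position: [0.3422, 0.1478, 0.2072]
tool_rot: [[0.017, -1.0, 0.001], [-1.0, -0.017, 0.0], [-0.0, -0.001, -1.0]]
ft_force: [-0.6, 0.3, -1.5]
grip_width: 0.0264
```

```bash
python3 - <<'E'
from rig import env
from h import *
import pickle
s=env.observe();print(s['time_s'],s['position'],s['tool_rot'][:,0].round(4),s['ft_force'],s['wrist_torque'])
t=env.get_image('top');e=env.get_image('scene');pickle.dump((t,e,s),open('d2.pkl','wb'))
c=t['color'].astype(int);g=c.mean(2)
o=np.zeros((600,800,3),np.uint8)
a=cv2.resize(t['color'][190:400,150:255],None,fx=2.85,fy=2.85,interpolation=3);o[:a.shape[0],:a.shape[1]]=a
b=cv2.resize(e['color'][180:330,380:500],None,fx=4,fy=4,interpolation=3);o[:b.shape[0],310:310+b.shape[1]]=b
cv2.imwrite('pics/c5.png',o)
hs=cv2.cvtColor(t['color'],cv2.COLOR_BGR2HSV);m=cv2.inRange(hs,(18,100,60),(35,255,255))
P=[]
for v in range(310,385,5):
    w=np.where(m[v,170:240])[0]+170
    w2=np.where((hs[v,170:245,1]<60)&(hs[v,170:245,2]>150))[0]+170
    if len(w)>8: P.append((v,(w.min()+w.max())/2,px2w(t,((w.min()+w.max())/2,v),.0525)[:2].round(4).tolist(),len(w)))
print(*P,sep='\n')
for v in (296,300,304,308):
    w=np.where((hs[v,170:245,1]<60)&(hs[v,170:245,2]>120))[0]+170
    print(v,w.min(),w.max(),px2w(t,((w.min()+w.max())/2,v),.045)[:2].round(4))
col=np.where(m[:,192])[0];print('blank end row',col[col>290].min(),px2w(t,(192,col[col>290].min()-.5),.0525)[:2])
E
```

```text
7.1 [0.34224854 0.14775864 0.20722293] [ 0.0172 -0.9999 -0.    ] [-0.58172514  0.3020204  -1.52089618] [ 0.03443772  0.09349381 -0.00724503]
(325, np.float64(204.5), [0.4649, 0.1503], 16)
(330, np.float64(204.5), [0.4562, 0.15], 16)
(335, np.float64(204.0), [0.4475, 0.1506], 15)
(340, np.float64(204.0), [0.4388, 0.1504], 15)
(345, np.float64(203.5), [0.4301, 0.151], 16)
(350, np.float64(203.5), [0.4215, 0.1507], 16)
(355, np.float64(203.5), [0.4129, 0.1504], 16)
(360, np.float64(203.5), [0.4043, 0.1501], 16)
(365, np.float64(203.5), [0.3957, 0.1498], 16)
(370, np.float64(203.5), [0.3871, 0.1495], 16)
(375, np.float64(203.5), [0.3786, 0.1492], 16)
(380, np.float64(203.5), [0.3701, 0.149], 10)
296 186 222 [0.5163 0.1546]
300 186 222 [0.5092 0.1543]
304 186 222 [0.5021 0.1541]
308 186 222 [0.495  0.1538]Traceback (most recent call last):
  File "<stdin>", line 21, in <module>
    return umr_minimum(a, axis, None, out, keepdims, initial, where)
ValueError: zero-size array to reduction operation minimum which has no identity
```

View pics/c5.png

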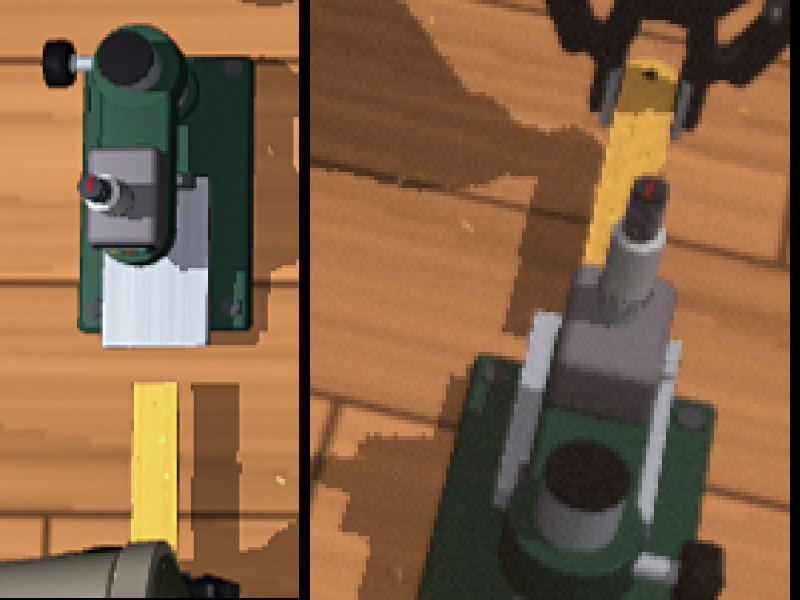

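```bash
python3 - <<'E'
from h import *
import pickle
t,e,s=pickle.load(open('d2.pkl','rb'))
c=cv2.cvtColor(t['color'],cv2.COLOR_BGR2GRAY).astype(float);B=t['color'].astype(float)
def edge(ch,rows,u0,u1):
    o=[]
    for v in rows:
        g=np.abs(np.diff(ch[v,u0:u1]));k=g.argmax();a=g[max(k-1,0):k+2];o.append((u0+.5+(a*np.arange(max(k-1,0),max(k-1,0)+len(a))).sum()/a.sum(),v))
    return np.array(o)
def rep(n,E,z):
    W=np.array([px2w(t,p,z)[:2] for p in E]);k=np.polyfit(W[:,0],W[:,1],1);r=W[:,1]-np.polyval(k,W[:,0]);g=abs(r)<.0015;k=np.polyfit(W[g,0],W[g,1],1)
    print(n,'yaw',np.degrees(np.arctan(k[0])).round(2),'y@.49',np.polyval(k,.49).round(4),'y@.588',np.polyval(k,.588).round(4),abs(r).max().round(4))
rep('tabL',edge(c,range(288,310),182,190),.045)
rep('tabR',edge(c,range(285,309),218,228),.045)
rep('baseR',edge(B[:,:,2],range(214,303),233,243),.022)
rep('blL',edge(c,range(326,378),191,201),.0525)
rep('blR',edge(c,range(326,378),207,216),.0525)
rows=edge(c.T,range(198,210),318,330);print('blank end x',np.mean([px2w(t,(p[1],p[0]),.0525)[0] for p in rows]))
rows=edge(c.T,range(188,222),305,316);print('table front x',np.mean([px2w(t,(p[1],p[0]),.045)[0] for p in rows]))
E
```

```text
tabL yaw 1.96 y@.49 0.1869 y@.588 0.1902 0.0003
tabR yaw -0.06 y@.49 0.1218 y@.588 0.1217 0.0002
baseR yaw 0.92 y@.49 0.0964 y@.588 0.098 0.0005
blL yaw 0.77 y@.49 0.1648 y@.588 0.1661 0.0013
blR yaw 1.69 y@.49 0.1381 y@.588 0.141 0.0003
blank end x 0.46711489442023035
table front x 0.49005598569734815
```

Emit:
{"method": "step_arm", "body": {"increments": [{"x":-0.23,"y":-0.5,"z":0,"wx":0,"wy":0,"wz":0,"gripper":2},{"x":0,"y":-1,"z":0,"wx":0,"wy":0,"wz":0,"gripper":2},{"x":0,"y":-1.5,"z":0,"wx":0,"wy":0,"wz":0,"gripper":2},{"x":0,"y":-1,"z":0,"wx":0,"wy":0,"wz":0,"gripper":2},{"x":0,"y":0,"z":0.1,"wx":0,"wy":0,"wz":0,"gripper":2},{"x":0,"y":0,"z":0.1,"wx":0,"wy":0,"wz":0,"gripper":2},{"x":0,"y":0,"z":0,"wx":0,"wy":0,"wz":0,"gripper":2},{"x":0,"y":0,"z":0,"wx":0,"wy":0,"wz":0,"gripper":2}]}}

```text
time_s: 8.0
position: [0.3815, 0.151, 0.2047]
tool_rot: [[0.018, -1.0, -0.001], [-1.0, -0.018, -0.0], [0.0, 0.001, -1.0]]
ft_force: [0.0, 0.6, -1.9]
grip_width: 0.0267
```

Emit:
{"method": "step_arm", "body": {"increments": [{"x":0,"y":0,"z":0.05,"wx":0,"wy":0,"wz":0,"gripper":2},{"x":0,"y":0,"z":0,"wx":0,"wy":0,"wz":0,"gripper":2},{"x":0,"y":0,"z":0,"wx":0,"wy":0,"wz":0,"gripper":2}]}}

```text
time_s: 8.3
position: [0.3819, 0.151, 0.2043]
tool_rot: [[0.018, -1.0, -0.0], [-1.0, -0.018, -0.0], [0.0, 0.0, -1.0]]
ft_force: [-0.3, -0.3, -1.6]
grip_width: 0.0264
```

Emit:
{"method": "step_arm", "body": {"increments": [{"x":0,"y":0,"z":0.05,"wx":0,"wy":0,"wz":0,"gripper":2},{"x":0,"y":0,"z":0,"wx":0,"wy":0,"wz":0,"gripper":2},{"x":0,"y":0,"z":0,"wx":0,"wy":0,"wz":0,"gripper":2}]}}

```text
time_s: 8.6
position: [0.382, 0.151, 0.2037]
tool_rot: [[0.018, -1.0, -0.0], [-1.0, -0.018, -0.0], [0.0, 0.0, -1.0]]
ft_force: [0.3, -0.3, -0.0]
grip_width: 0.0264
```

Emit:
{"method": "step_arm", "body": {"increments": [{"x":0,"y":-0.5,"z":0,"wx":0,"wy":0,"wz":0,"gripper":2},{"x":0,"y":-1,"z":0,"wx":0,"wy":0,"wz":0,"gripper":2},{"x":0,"y":-1,"z":0,"wx":0,"wy":0,"wz":0,"gripper":2},{"x":0,"y":-1,"z":0,"wx":0,"wy":0,"wz":0,"gripper":2},{"x":0,"y":-0.5,"z":0,"wx":0,"wy":0,"wz":0,"gripper":2},{"x":0,"y":0,"z":0,"wx":0,"wy":0,"wz":0,"gripper":2},{"x":0,"y":0,"z":0,"wx":0,"wy":0,"wz":0,"gripper":2}]}}

```text
time_s: 9.3
position: [0.4219, 0.1517, 0.2036]
tool_rot: [[0.018, -1.0, -0.0], [-1.0, -0.018, -0.0], [0.0, 0.0, -1.0]]
ft_force: [0.5, 0.9, -0.4]
grip_width: 0.0264
```

Emit:
{"method": "step_arm", "body": {"increments": [{"x":0,"y":-0.5,"z":0,"wx":0,"wy":0,"wz":0,"gripper":2},{"x":0,"y":-0.8,"z":0,"wx":0,"wy":0,"wz":0,"gripper":2},{"x":0,"y":-0.7,"z":0,"wx":0,"wy":0,"wz":0,"gripper":2},{"x":0,"y":-0.5,"z":0,"wx":0,"wy":0,"wz":0,"gripper":2},{"x":0,"y":-0.3,"z":0,"wx":0,"wy":0,"wz":0,"gripper":2},{"x":0,"y":0,"z":0,"wx":0,"wy":0,"wz":0,"gripper":2},{"x":0,"y":0,"z":0,"wx":0,"wy":0,"wz":0,"gripper":2}]}}

```text
time_s: 10.0
position: [0.4499, 0.1522, 0.2037]
tool_rot: [[0.018, -1.0, -0.0], [-1.0, -0.018, -0.0], [0.0, 0.0, -1.0]]
ft_force: [-0.2, -0.4, -0.7]
grip_width: 0.0264
```

Emit:
{"method": "step_arm", "body": {"increments": [{"x":0,"y":-0.2,"z":0,"wx":0,"wy":0,"wz":0,"gripper":2},{"x":0,"y":-0.2,"z":0,"wx":0,"wy":0,"wz":0,"gripper":2},{"x":0,"y":-0.2,"z":0,"wx":0,"wy":0,"wz":0,"gripper":2},{"x":0,"y":-0.2,"z":0,"wx":0,"wy":0,"wz":0,"gripper":2},{"x":0,"y":-0.1,"z":0,"wx":0,"wy":0,"wz":0,"gripper":2},{"x":0,"y":0,"z":0,"wx":0,"wy":0,"wz":0,"gripper":2},{"x":0,"y":0,"z":0,"wx":0,"wy":0,"wz":0,"gripper":2}]}}

```text
time_s: 10.7
position: [0.459, 0.1524, 0.2037]
tool_rot: [[0.018, -1.0, 0.0], [-1.0, -0.018, -0.0], [0.0, -0.0, -1.0]]
ft_force: [-0.3, 0.1, -1.2]
grip_width: 0.0263
```

Emit:
{"method": "step_arm", "body": {"increments": [{"x":0,"y":-0.05,"z":0,"wx":0,"wy":0,"wz":0,"gripper":2},{"x":0,"y":-0.05,"z":0,"wx":0,"wy":0,"wz":0,"gripper":2},{"x":0,"y":0,"z":0,"wx":0,"wy":0,"wz":0,"gripper":2},{"x":0,"y":0,"z":0,"wx":0,"wy":0,"wz":0,"gripper":2}]}}

```text
time_s: 11.1
position: [0.46, 0.1524, 0.2037]
tool_rot: [[0.018, -1.0, 0.0], [-1.0, -0.018, -0.0], [0.0, -0.0, -1.0]]
ft_force: [0.6, 0.2, -1.7]
grip_width: 0.0261
```

Emit:
{"method": "step_arm", "body": {"increments": [{"x":0,"y":-0.05,"z":0,"wx":0,"wy":0,"wz":0,"gripper":2},{"x":0,"y":-0.05,"z":0,"wx":0,"wy":0,"wz":0,"gripper":2},{"x":0,"y":0,"z":0,"wx":0,"wy":0,"wz":0,"gripper":2},{"x":0,"y":0,"z":0,"wx":0,"wy":0,"wz":0,"gripper":2}]}}

```text
time_s: 11.5
position: [0.461, 0.1524, 0.2037]
tool_rot: [[0.018, -1.0, 0.0], [-1.0, -0.018, 0.0], [-0.0, -0.0, -1.0]]
ft_force: [0.8, 0.3, -1.7]
grip_width: 0.0264
```

Emit:
{"method": "step_arm", "body": {"increments": [{"x":0,"y":-0.05,"z":0,"wx":0,"wy":0,"wz":0,"gripper":2},{"x":0,"y":0,"z":0,"wx":0,"wy":0,"wz":0,"gripper":2},{"x":0,"y":0,"z":0,"wx":0,"wy":0,"wz":0,"gripper":2}]}}

```text
time_s: 11.8
position: [0.4615, 0.1524, 0.2037]
tool_rot: [[0.018, -1.0, 0.0], [-1.0, -0.018, 0.0], [0.0, -0.0, -1.0]]
ft_force: [-0.0, -0.0, -1.4]
grip_width: 0.0265
```

Emit:
{"method": "step_arm", "body": {"increments": [{"x":0,"y":-0.05,"z":0,"wx":0,"wy":0,"wz":0,"gripper":2},{"x":0,"y":0,"z":0,"wx":0,"wy":0,"wz":0,"gripper":2},{"x":0,"y":0,"z":0,"wx":0,"wy":0,"wz":0,"gripper":2}]}}

```text
time_s: 12.1
position: [0.462, 0.1524, 0.2037]
tool_rot: [[0.018, -1.0, 0.0], [-1.0, -0.018, 0.0], [-0.0, -0.0, -1.0]]
ft_force: [-0.2, 0.6, -0.8]
grip_width: 0.0262
```

Emit:
{"method": "step_arm", "body": {"increments": [{"x":0,"y":-0.05,"z":0,"wx":0,"wy":0,"wz":0,"gripper":2},{"x":0,"y":0,"z":0,"wx":0,"wy":0,"wz":0,"gripper":2},{"x":0,"y":0,"z":0,"wx":0,"wy":0,"wz":0,"gripper":2}]}}

```text
time_s: 12.4
position: [0.4625, 0.1524, 0.2037]
tool_rot: [[0.018, -1.0, 0.0], [-1.0, -0.018, 0.0], [-0.0, -0.0, -1.0]]
ft_force: [0.0, 0.2, -0.7]
grip_width: 0.0265
```

Emit:
{"method": "step_arm", "body": {"increments": [{"x":0,"y":-0.05,"z":0,"wx":0,"wy":0,"wz":0,"gripper":2},{"x":0,"y":0,"z":0,"wx":0,"wy":0,"wz":0,"gripper":2},{"x":0,"y":0,"z":0,"wx":0,"wy":0,"wz":0,"gripper":2}]}}

```text
time_s: 12.7
position: [0.463, 0.1524, 0.2037]
tool_rot: [[0.018, -1.0, 0.0], [-1.0, -0.018, 0.0], [-0.0, -0.0, -1.0]]
ft_force: [-0.1, 0.8, -1.6]
grip_width: 0.0263
```

Emit:
{"method": "step_arm", "body": {"increments": [{"x":0,"y":-0.05,"z":0,"wx":0,"wy":0,"wz":0,"gripper":2},{"x":0,"y":0,"z":0,"wx":0,"wy":0,"wz":0,"gripper":2},{"x":0,"y":0,"z":0,"wx":0,"wy":0,"wz":0,"gripper":2}]}}

```text
time_s: 13.0
position: [0.4635, 0.1525, 0.2037]
tool_rot: [[0.018, -1.0, 0.0], [-1.0, -0.018, 0.0], [-0.0, -0.0, -1.0]]
ft_force: [-0.4, -0.7, -1.7]
grip_width: 0.0262
```

Emit:
{"method": "step_arm", "body": {"increments": [{"x":0,"y":-0.05,"z":0,"wx":0,"wy":0,"wz":0,"gripper":2},{"x":0,"y":0,"z":0,"wx":0,"wy":0,"wz":0,"gripper":2},{"x":0,"y":0,"z":0,"wx":0,"wy":0,"wz":0,"gripper":2}]}}

```text
time_s: 13.3
position: [0.4637, 0.1525, 0.2036]
tool_rot: [[0.018, -1.0, -0.001], [-1.0, -0.018, -0.0], [0.0, 0.001, -1.0]]
ft_force: [-2.8, 0.4, -1.4]
grip_width: 0.0267
```

Contact with the stop came at TCP x = 0.4637, as predicted. I lower until the table takes the weight, then release.

Emit:
{"method": "step_arm", "body": {"increments": [{"x":0,"y":0,"z":0.05,"wx":0,"wy":0,"wz":0,"gripper":2},{"x":0,"y":0,"z":0,"wx":0,"wy":0,"wz":0,"gripper":2},{"x":0,"y":0,"z":0,"wx":0,"wy":0,"wz":0,"gripper":2}]}}

```text
time_s: 13.6
position: [0.4638, 0.1525, 0.2031]
tool_rot: [[0.018, -1.0, -0.001], [-1.0, -0.018, -0.0], [0.0, 0.001, -1.0]]
ft_force: [-3.2, -0.7, -1.6]
grip_width: 0.0265
```

Emit:
{"method": "step_arm", "body": {"increments": [{"x":0,"y":0,"z":0.03,"wx":0,"wy":0,"wz":0,"gripper":2},{"x":0,"y":0,"z":0,"wx":0,"wy":0,"wz":0,"gripper":2},{"x":0,"y":0,"z":0,"wx":0,"wy":0,"wz":0,"gripper":2}]}}

```text
time_s: 13.9
position: [0.4637, 0.1525, 0.2031]
tool_rot: [[0.018, -1.0, -0.001], [-1.0, -0.018, -0.0], [0.0, 0.001, -1.0]]
ft_force: [-6.0, 0.3, 3.6]
grip_width: 0.0263
```

Emit:
{"method": "step_arm", "body": {"increments": [{"x":0,"y":0,"z":-0.03,"wx":0,"wy":0,"wz":0,"gripper":2},{"x":0,"y":0,"z":0,"wx":0,"wy":0,"wz":0,"gripper":2},{"x":0,"y":0,"z":0,"wx":0,"wy":0,"wz":0,"gripper":3.2},{"x":0,"y":0,"z":0,"wx":0,"wy":0,"wz":0,"gripper":4},{"x":0,"y":0,"z":0,"wx":0,"wy":0,"wz":0,"gripper":5},{"x":0,"y":0,"z":0,"wx":0,"wy":0,"wz":0,"gripper":6},{"x":0,"y":0,"z":0,"wx":0,"wy":0,"wz":0,"gripper":6},{"x":0,"y":0,"z":0,"wx":0,"wy":0,"wz":0,"gripper":6},{"x":0,"y":0,"z":0,"wx":0,"wy":0,"wz":0,"gripper":6}], "newtons": 20}}

```text
time_s: 14.8
position: [0.464, 0.1525, 0.2032]
tool_rot: [[0.018, -1.0, 0.0], [-1.0, -0.018, 0.0], [-0.0, -0.0, -1.0]]
ft_force: [-0.3, -0.9, -0.4]
grip_width: 0.0598
```

```bash
python3 - <<'E'
from rig import env
from h import *
s=env.observe();print(s['time_s'],s['position'],s['q'],s['ft_force'],s['wrist_torque'],s['grip_width'])
d=env.get_image('wrist');e=env.get_image('scene')
cv2.imwrite('pics/w6.png',np.hstack([cv2.resize(d['color'],(400,300)),cv2.resize(e['color'][170:320,370:500],(400,461),interpolation=3)[:300]]))
E
```

```text
14.8 [0.46399469 0.15246131 0.20323165] [4.26864962e+00 3.05439612e+01 9.97250792e+01 1.63196524e-03
 4.97226711e+01 9.32497375e+01] [-0.29574943 -0.88937008 -0.43826101] [0.03911857 0.00142043 0.00847678] 0.059795477795417544
```

View pics/w6.png

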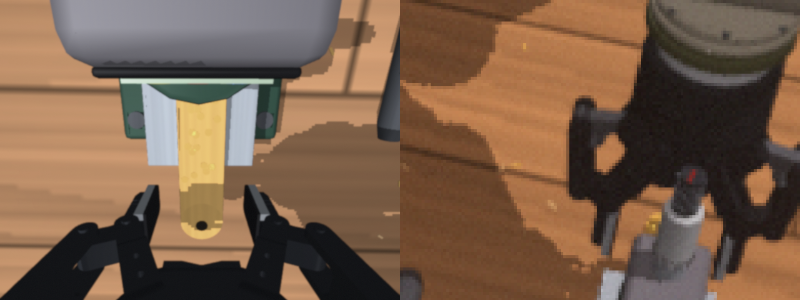

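The blank is let go and lies centred on the table: blank columns 178–226, table 147–255 in the left half. I rise, go over the ratchet, and wind the wrist back to about q6 = -135°.

Emit:
{"method": "step_arm", "body": {"increments": [{"x":0,"y":0.5,"z":-1,"wx":0,"wy":0,"wz":0,"gripper":6},{"x":0,"y":0.5,"z":-3.5,"wx":0,"wy":0,"wz":0,"gripper":6},{"x":0,"y":0.5,"z":-4.5,"wx":0,"wy":0,"wz":0,"gripper":6},{"x":0,"y":0.5,"z":-4.5,"wx":0,"wy":0,"wz":0,"gripper":6},{"x":0,"y":0,"z":-4.5,"wx":0,"wy":0,"wz":-0.1,"gripper":6},{"x":0,"y":0,"z":-4,"wx":0,"wy":0,"wz":-0.142,"gripper":6},{"x":0,"y":0,"z":-2,"wx":0,"wy":0,"wz":-0.142,"gripper":6},{"x":0,"y":0,"z":0,"wx":0,"wy":0,"wz":-0.142,"gripper":6},{"x":0,"y":0,"z":0,"wx":0,"wy":0,"wz":-0.142,"gripper":6},{"x":0,"y":0,"z":0,"wx":0,"wy":0,"wz":-0.142,"gripper":6},{"x":0,"y":0,"z":0,"wx":0,"wy":0,"wz":-0.142,"gripper":6},{"x":0,"y":0,"z":0,"wx":0,"wy":0,"wz":-0.142,"gripper":6},{"x":0,"y":0,"z":0,"wx":0,"wy":0,"wz":-0.142,"gripper":6},{"x":0,"y":0,"z":0,"wx":0,"wy":0,"wz":-0.142,"gripper":6},{"x":0,"y":0,"z":0,"wx":0,"wy":0,"wz":-0.142,"gripper":6},{"x":0,"y":0,"z":0,"wx":0,"wy":0,"wz":-0.142,"gripper":6},{"x":0,"y":0,"z":0,"wx":0,"wy":0,"wz":-0.142,"gripper":6},{"x":0,"y":0,"z":0,"wx":0,"wy":0,"wz":-0.142,"gripper":6},{"x":0,"y":0,"z":0,"wx":0,"wy":0,"wz":-0.142,"gripper":6},{"x":0,"y":0,"z":0,"wx":0,"wy":0,"wz":-0.142,"gripper":6}]}}

```text
time_s: 16.9
position: [0.4432, 0.1521, 0.4438]
tool_rot: [[0.776, 0.631, 0.0], [0.631, -0.776, 0.0], [0.0, 0.0, -1.0]]
ft_force: [-0.3, -0.4, -0.0]
grip_width: 0.06
```

Emit:
{"method": "step_arm", "body": {"increments": [{"x":0,"y":0,"z":0,"wx":0,"wy":0,"wz":-0.142,"gripper":6},{"x":0,"y":0,"z":0,"wx":0,"wy":0,"wz":-0.142,"gripper":6},{"x":0,"y":0,"z":0,"wx":0,"wy":0,"wz":-0.142,"gripper":6},{"x":0,"y":0,"z":0,"wx":0,"wy":0,"wz":-0.142,"gripper":6},{"x":0,"y":0,"z":0,"wx":0,"wy":0,"wz":-0.142,"gripper":6},{"x":0,"y":0,"z":0,"wx":0,"wy":0,"wz":-0.142,"gripper":6},{"x":0,"y":0,"z":0,"wx":0,"wy":0,"wz":-0.142,"gripper":6},{"x":0,"y":0,"z":0,"wx":0,"wy":0,"wz":-0.142,"gripper":6},{"x":0,"y":0,"z":0,"wx":0,"wy":0,"wz":-0.142,"gripper":6},{"x":0,"y":0,"z":0,"wx":0,"wy":0,"wz":-0.142,"gripper":6},{"x":0,"y":0,"z":0,"wx":0,"wy":0,"wz":-0.142,"gripper":6},{"x":0,"y":0,"z":0,"wx":0,"wy":0,"wz":-0.142,"gripper":6},{"x":0,"y":0,"z":0,"wx":0,"wy":0,"wz":-0.1,"gripper":6},{"x":0,"y":0,"z":0,"wx":0,"wy":0,"wz":0,"gripper":6}]}}

```text
time_s: 18.3
position: [0.4433, 0.1521, 0.4437]
tool_rot: [[-0.79, 0.613, 0.0], [0.613, 0.79, 0.0], [-0.0, 0.0, -1.0]]
ft_force: [0.5, 0.4, -0.1]
grip_width: 0.0603
```

```bash
python3 - <<'E'
from rig import env
from h import *
s=env.observe();p=s['position'];R=np.array(s['tool_rot']);print(s['time_s'],p,R.round(4).tolist(),s['q'],s['ft_force'],s['wrist_torque'])
print('to axis, cm in tool',(R.T@(np.array([.570,.1556,p[2]])-p)*100).round(2))
E
```

```text
18.3 [0.44333652 0.15209573 0.44374743] [[-0.7902, 0.6129, 0.0003], [0.6129, 0.7902, 0.0], [-0.0002, 0.0002, -1.0]] [ 4.41720019e+00  1.19421089e+01  8.21429224e+01 -7.40055566e-04
  8.58986378e+01 -1.37782699e+02] [ 0.47774606  0.44215181 -0.08248005] [-0.01381727  0.05245943 -0.0088222 ]
to axis, cm in tool [-9.79  8.04  0.  ]
```

Emit:
{"method": "step_arm", "body": {"increments": [{"x":-2.45,"y":2.01,"z":0,"wx":0,"wy":0,"wz":0,"gripper":6},{"x":-2.45,"y":2.01,"z":0,"wx":0,"wy":0,"wz":0,"gripper":6},{"x":-2.45,"y":2.01,"z":0,"wx":0,"wy":0,"wz":0,"gripper":6},{"x":-2.45,"y":2.01,"z":0,"wx":0,"wy":0,"wz":0,"gripper":6},{"x":0,"y":0,"z":1,"wx":0,"wy":0,"wz":0,"gripper":6},{"x":0,"y":0,"z":0,"wx":0,"wy":0,"wz":0,"gripper":6},{"x":0,"y":0,"z":0,"wx":0,"wy":0,"wz":0,"gripper":6}]}}

```text
time_s: 19.0
position: [0.5698, 0.1556, 0.4335]
tool_rot: [[-0.789, 0.614, -0.001], [0.614, 0.789, -0.0], [0.001, -0.0, -1.0]]
ft_force: [-1.2, 0.7, 0.2]
grip_width: 0.06
```

```bash
python3 - <<'E'
from rig import env
from h import *
import pickle
d=env.get_image('wrist');s=env.observe();t=env.get_image('top');e=env.get_image('scene');pickle.dump((d,s,t,e),open('d3.pkl','wb'))
print(s['time_s'],s['position'],s['ft_force'])
for z in (.195,.2,.205): print(z,w2px(d,[.570,.1556,z]))
cv2.imwrite('pics/w7.png',cv2.resize(d['color'][100:400,140:540],(800,600),interpolation=3))
E
```

```text
19.05 [0.56976034 0.1555958  0.43388513] [ 0.0959454  -0.48349115  0.6103616 ]
0.195 [[320.94478471 254.79823408]]
0.2 [[320.92150346 257.69954129]]
0.205 [[320.8971841  260.73021816]]
```

View pics/w7.png

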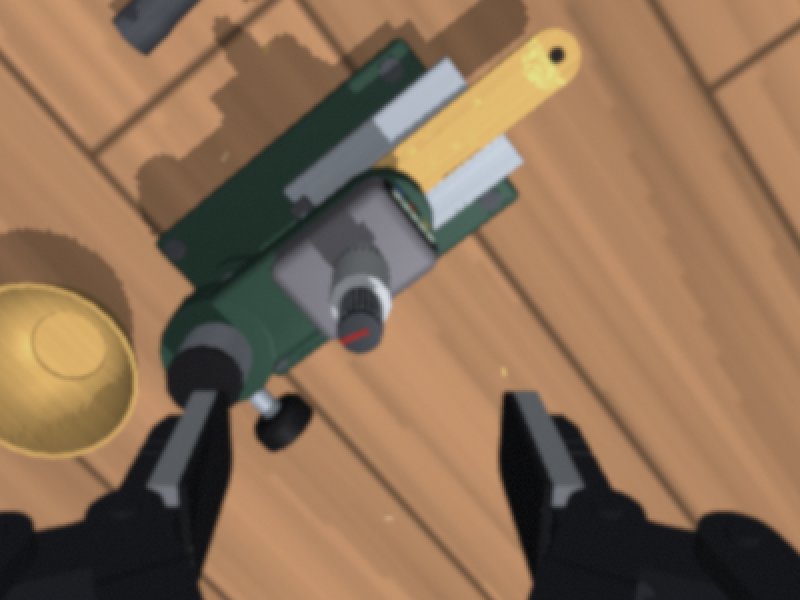

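The ratchet top sits at crop (360,335), full-image (320,267.5). It is centred between the fingers, and the blank stays centred on the table. The row disagrees a little with the assumed height, so I triangulate from three views.

```bash
python3 - <<'E'
from h import *
import pickle
t,s=pickle.load(open('d0.pkl','rb'));d,st,t3,e3=pickle.load(open('d3.pkl','rb'))
T=lambda u,v:(u/4.4+160,v/4.4+190)
S=lambda u,v:((u-400)/3.7+395,v/3.7+215)
W=(320,267.5)
for n,ds,uv in (('tsw',(t,s,d),(T(97,288),S(660,46),W)),('tw',(t,d),(T(97,288),W)),('sw',(s,d),(S(660,46),W)),('ts',(t,s),(T(97,288),S(660,46)))):
    p=tri(ds,uv);print(n,p.round(4),[(w2px(q,p)[0]-np.array(o)).round(1).tolist() for q,o in zip(ds,uv)])
# thimble shoulder: ring seen in wrist; given 25 mm below top. per-view z with fixed axis
for n,q,uv in(('t',t,T(97,288)),('s',s,S(660,46)),('w',d,W)):
    zs=np.arange(.19,.23,.001);P=np.array([[.570,.1556,z] for z in zs]);g=np.linalg.norm(w2px(q,P)-np.array(uv),axis=1);print(n,zs[g.argmin()],g.min().round(1))
E
```

```text
tsw [0.5707 0.156  0.2093] [[-1.0, -0.9], [-0.2, -0.2], [0.3, -2.8]]
tw [0.5665 0.1495 0.231 ] [[-0.4, 0.2], [-1.1, -0.6]]
sw [0.5718 0.1567 0.2102] [[0.2, -0.0], [-0.5, -0.4]]
ts [0.5695 0.1557 0.2075] [[-0.5, 0.1], [-0.5, 0.0]]
t 0.20500000000000002 0.0
s 0.20800000000000002 0.6
w 0.21500000000000002 0.9
```

Emit:
{"method": "step_arm", "body": {"increments": [{"x":0,"y":0,"z":1.5,"wx":0,"wy":0,"wz":0,"gripper":6},{"x":0,"y":0,"z":1.5,"wx":0,"wy":0,"wz":0,"gripper":6},{"x":0,"y":0,"z":0,"wx":0,"wy":0,"wz":0,"gripper":6},{"x":0,"y":0,"z":0,"wx":0,"wy":0,"wz":0,"gripper":6}]}}

```text
time_s: 19.55
position: [0.5705, 0.1555, 0.404]
tool_rot: [[-0.79, 0.614, 0.001], [0.614, 0.79, 0.0], [-0.001, 0.0, -1.0]]
ft_force: [-0.4, 0.8, 0.5]
grip_width: 0.0602
```

```bash
python3 - <<'E'
from rig import env
from h import *
import pickle
d,s,t3,e3=pickle.load(open('d3.pkl','rb'))
d2=env.get_image('wrist');s2=env.observe();pickle.dump((d2,s2),open('d4.pkl','wb'))
print(s2['time_s'],s2['position'])
def red(im):
    b,g,r=[im[:,:,i].astype(int) for i in range(3)];m=((r>g+50)&(r>b+50)&(g<70));m[:,:270]=0;m[:,370:]=0;m[:180]=0;m[400:]=0
    ys,xs=np.where(m);return xs.mean(),ys.mean(),len(xs),xs.min(),xs.max(),ys.min(),ys.max()
a,b=red(d['color']),red(d2['color']);print(a,b)
p=tri((d,d2),(a[:2],b[:2]));print('red',p)
R=np.array(s2['tool_rot']);print('in tool cm',R.T@(p-np.array(s2['position']))*100)
c=d2['color'];u,v=int(b[0]),int(b[1]);cv2.imwrite('pics/w8.png',np.hstack([cv2.resize(c[v-45:v+45,u-60:u+60],(800,600),interpolation=3)]))
E
```

```text
19.6 [0.57053827 0.15552414 0.40434549]
(np.float64(316.7073170731707), np.float64(267.8048780487805), 41, np.int64(311), np.int64(323), np.int64(265), np.int64(271)) (np.float64(317.4), np.float64(289.4727272727273), 55, np.int64(310), np.int64(325), np.int64(286), np.int64(293))
red [0.57331185 0.15583535 0.21070125]
in tool cm [-0.17773981  0.17523776 19.36482673]
```

View pics/w8.png

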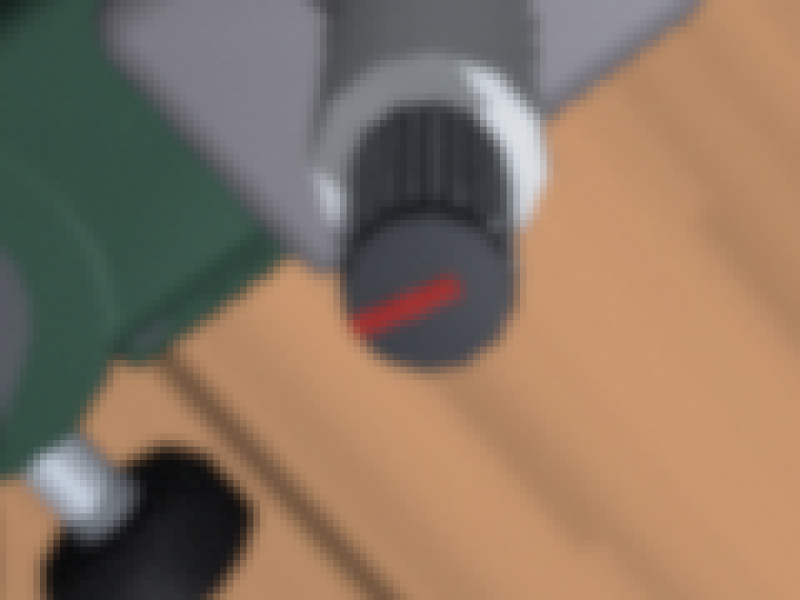

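```bash
python3 - <<'E'
from h import *
import pickle
t,s0=pickle.load(open('d0.pkl','rb'))
d,s=pickle.load(open('d4.pkl','rb'));R=np.array(s['tool_rot']);P=np.array(s['position']);Rc,tc,K=cam(d)
for z in(.205,.207,.209,.211,.213):
    p=px2w(d,(321.0,286.7),z);print(z,p.round(4),'tool cm',(R.T@(p-P)*100).round(2),'depth',(Rc@p+tc)[2].round(4),'dia px',(K[0,0]*.014/(Rc@p+tc)[2]).round(1))
S=lambda u,v:((u-400)/3.7+395,v/3.7+215)
T=lambda u,v:(u/4.4+160,v/4.4+190)
print(tri((d,s0),((321.0,286.7),S(660,46))),tri((d,s0,t),((321.0,286.7),S(660,46),T(97,288))))
E
```

```text
0.205 [0.5726 0.1579 0.205 ] tool cm [1.000e-02 3.000e-01 1.993e+01] depth 0.1859 dia px 26.3
0.207 [0.572  0.1572 0.207 ] tool cm [1.000e-02 2.000e-01 1.973e+01] depth 0.1837 dia px 26.7
0.209 [0.5714 0.1564 0.209 ] tool cm [1.000e-02 1.000e-01 1.953e+01] depth 0.1814 dia px 27.0
0.211 [0.5708 0.1556 0.211 ] tool cm [1.000e-02 0.000e+00 1.933e+01] depth 0.1792 dia px 27.3
0.213 [0.5702 0.1548 0.213 ] tool cm [ 1.000e-02 -1.000e-01  1.913e+01] depth 0.177 dia px 27.7
[0.5712488  0.15629437 0.20943656] [0.57044407 0.15577871 0.20883721]
```

Emit:
{"method": "step_arm", "body": {"increments": [{"x":0,"y":0.07,"z":1,"wx":0,"wy":0,"wz":0,"gripper":6},{"x":0,"y":0,"z":1.5,"wx":0,"wy":0,"wz":0,"gripper":6},{"x":0,"y":0,"z":0.9,"wx":0,"wy":0,"wz":0,"gripper":6},{"x":0,"y":0,"z":0.3,"wx":0,"wy":0,"wz":0,"gripper":5},{"x":0,"y":0,"z":0,"wx":0,"wy":0,"wz":0,"gripper":4},{"x":0,"y":0,"z":0,"wx":0,"wy":0,"wz":0,"gripper":3},{"x":0,"y":0,"z":0,"wx":0,"wy":0,"wz":0,"gripper":2},{"x":0,"y":0,"z":0,"wx":0,"wy":0,"wz":0,"gripper":2},{"x":0,"y":0,"z":0,"wx":0,"wy":0,"wz":0,"gripper":2},{"x":0,"y":0,"z":0,"wx":0,"wy":0,"wz":0,"gripper":2}], "newtons": 20}}

```text
time_s: 20.6
position: [0.5711, 0.156, 0.3664]
tool_rot: [[-0.79, 0.614, 0.0], [0.614, 0.79, 0.0], [-0.0, 0.0, -1.0]]
ft_force: [-1.3, -0.1, 0.1]
grip_width: 0.0202
```

```bash
python3 - <<'E'
from rig import env
from h import *
s=env.observe();print(s['time_s'],s['position'],s['ft_force'].round(2),s['wrist_torque'].round(4),s['grip_width'],s['q'][5])
d=env.get_image('wrist');e=env.get_image('scene')
o=np.zeros((600,800,3),np.uint8);o[:360,:400]=cv2.resize(d['color'][200:470,170:470],(400,360),interpolation=3)
o[:600,400:]=cv2.resize(e['color'][150:300,410:510],(400,600),interpolation=3);cv2.imwrite('pics/g9.png',o)
E
```

```text
20.6 [0.57109981 0.15599135 0.36637062] [-1.28 -0.12  0.12] [ 0.006  -0.0024  0.0196] 0.02021772455765824 -138.3211845862698
```

View pics/g9.png

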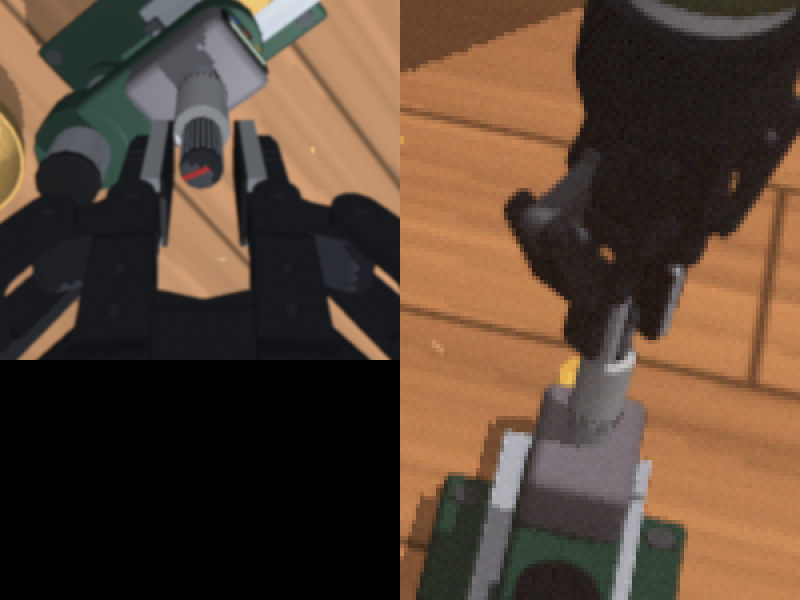

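Ratchet centred between the fingers at crop (201,175), with the tips just above the thimble ring (right half, ~(605,350)). I raise 2 mm for margin and close gently.

Emit:
{"method": "step_arm", "body": {"increments": [{"x":0,"y":0,"z":-0.2,"wx":0,"wy":0,"wz":0,"gripper":1.8},{"x":0,"y":0,"z":0,"wx":0,"wy":0,"wz":0,"gripper":1.6},{"x":0,"y":0,"z":0,"wx":0,"wy":0,"wz":0,"gripper":1.4},{"x":0,"y":0,"z":0,"wx":0,"wy":0,"wz":0,"gripper":1.2},{"x":0,"y":0,"z":0,"wx":0,"wy":0,"wz":0,"gripper":1.0},{"x":0,"y":0,"z":0,"wx":0,"wy":0,"wz":0,"gripper":1.0},{"x":0,"y":0,"z":0,"wx":0,"wy":0,"wz":0,"gripper":1.0}], "newtons": 20}}

```text
time_s: 21.4
position: [0.5712, 0.1559, 0.3686]
tool_rot: [[-0.79, 0.614, 0.001], [0.614, 0.79, -0.0], [-0.001, 0.001, -1.0]]
ft_force: [2.4, -2.1, 4.1]
grip_width: 0.0132
```

```bash
cat > o.py <<'E'
from rig import env
import numpy as np
s=env.observe();print(s['time_s'],s['position'].round(5),'F',s['ft_force'].round(2),'M',s['wrist_torque'].round(4),s['grip_width'].round(4),'q6',s['q'][5].round(2))
E
python3 o.py
```

```text
Traceback (most recent call last):
  File "o.py", line 3, in <module>
    s=env.observe();print(s['time_s'],s['position'].round(5),'F',s['ft_force'].round(2),'M',s['wrist_torque'].round(4),s['grip_width'].round(4),'q6',s['q'][5].round(2))
                                                                                                                       ^^^^^^^^^^^^^^^^^^^^^
AttributeError: 'float' object has no attribute 'round'
```

Emit:
{"method": "step_arm", "body": {"increments": [{"x":-0.02,"y":0,"z":-0.025,"wx":0,"wy":0,"wz":0,"gripper":1.0},{"x":0,"y":0,"z":0,"wx":0,"wy":0,"wz":0,"gripper":1.0}]}}

```text
time_s: 21.6
position: [0.5713, 0.1559, 0.3686]
tool_rot: [[-0.79, 0.614, 0.0], [0.614, 0.79, -0.0], [-0.0, 0.0, -1.0]]
ft_force: [2.4, -1.8, 3.1]
grip_width: 0.0128
```

Emit:
{"method": "step_arm", "body": {"increments": [{"x":0,"y":0,"z":0.008,"wx":0,"wy":0,"wz":0.05,"gripper":1.0},{"x":0,"y":0,"z":0.008,"wx":0,"wy":0,"wz":0.05,"gripper":1.0},{"x":0,"y":0,"z":0.008,"wx":0,"wy":0,"wz":0.05,"gripper":1.0},{"x":0,"y":0,"z":0.008,"wx":0,"wy":0,"wz":0.05,"gripper":1.0}]}}

```text
time_s: 22.0
position: [0.5714, 0.1558, 0.3683]
tool_rot: [[-0.65, 0.76, 0.001], [0.76, 0.65, -0.0], [-0.001, 0.0, -1.0]]
ft_force: [3.3, -2.5, 2.9]
grip_width: 0.013
```

```bash
sed -i "s/s\['grip_width'\].round(4)/s['grip_width']/" o.py; python3 o.py
```

```text
22.0 [0.57138 0.15581 0.36826] F [ 3.3  -2.54  2.85] M [-0.3865 -0.5794  0.0162] 0.012950800839714137 q6 -126.76
```

Emit:
{"method": "step_arm", "body": {"increments": [{"x":-0.04,"y":0.01,"z":-0.02,"wx":0,"wy":0,"wz":0.05,"gripper":1.0},{"x":0,"y":0,"z":0.008,"wx":0,"wy":0,"wz":0.05,"gripper":1.0},{"x":0,"y":0,"z":0.008,"wx":0,"wy":0,"wz":0.05,"gripper":1.0},{"x":0,"y":0,"z":0.008,"wx":0,"wy":0,"wz":0.05,"gripper":1.0}]}}

```text
time_s: 22.4
position: [0.5716, 0.1557, 0.368]
tool_rot: [[-0.487, 0.874, -0.0], [0.874, 0.487, -0.0], [0.0, -0.0, -1.0]]
ft_force: [2.3, -1.6, 2.3]
grip_width: 0.0131
```

```bash
python3 o.py
```

```text
22.4 [0.57163 0.15565 0.36797] F [ 2.27 -1.56  2.34] M [-0.2977 -0.4661  0.0125] 0.013100292788969507 q6 -115.32
```

Emit:
{"method": "step_arm", "body": {"increments": [{"x":-0.04,"y":0.02,"z":-0.015,"wx":0,"wy":0,"wz":0.05,"gripper":1.0},{"x":0,"y":0,"z":0.008,"wx":0,"wy":0,"wz":0.05,"gripper":1.0},{"x":0,"y":0,"z":0.008,"wx":0,"wy":0,"wz":0.05,"gripper":1.0},{"x":0,"y":0,"z":0.008,"wx":0,"wy":0,"wz":0.05,"gripper":1.0},{"x":0,"y":0,"z":0.008,"wx":0,"wy":0,"wz":0.05,"gripper":1.0},{"x":0,"y":0,"z":0.008,"wx":0,"wy":0,"wz":0.05,"gripper":1.0}]}}

```text
time_s: 23.0
position: [0.5719, 0.1554, 0.3675]
tool_rot: [[-0.207, 0.978, -0.001], [0.978, 0.207, -0.0], [0.0, -0.001, -1.0]]
ft_force: [2.4, -1.2, 1.6]
grip_width: 0.0128
```

```bash
python3 o.py
```

```text
23.0 [0.5719  0.15543 0.36752] F [ 2.4  -1.22  1.59] M [-0.2934 -0.3804  0.0137] 0.012798209031553548 q6 -98.16
```

Emit:
{"method": "step_arm", "body": {"increments": [{"x":-0.02,"y":0.025,"z":-0.007,"wx":0,"wy":0,"wz":0.05,"gripper":1.0},{"x":0,"y":0,"z":0.008,"wx":0,"wy":0,"wz":0.05,"gripper":1.0},{"x":0,"y":0,"z":0.008,"wx":0,"wy":0,"wz":0.05,"gripper":1.0},{"x":0,"y":0,"z":0.008,"wx":0,"wy":0,"wz":0.05,"gripper":1.0},{"x":0,"y":0,"z":0.008,"wx":0,"wy":0,"wz":0.05,"gripper":1.0},{"x":0,"y":0,"z":0.008,"wx":0,"wy":0,"wz":0.05,"gripper":1.0},{"x":0,"y":0,"z":0.008,"wx":0,"wy":0,"wz":0.05,"gripper":1.0},{"x":0,"y":0,"z":0.008,"wx":0,"wy":0,"wz":0.05,"gripper":1.0}]}}

```text
time_s: 23.8
position: [0.5721, 0.1553, 0.3669]
tool_rot: [[0.191, 0.982, -0.002], [0.982, -0.191, -0.0], [-0.0, -0.002, -1.0]]
ft_force: [1.1, -1.7, 1.5]
grip_width: 0.013
```

```bash
python3 o.py
```

```text
23.8 [0.57209 0.15526 0.3669 ] F [ 1.07 -1.73  1.48] M [-0.3348 -0.2133  0.0081] 0.013002521892303522 q6 -75.26
```

Emit:
{"method": "step_arm", "body": {"increments": [{"x":0.03,"y":0.01,"z":-0.005,"wx":0,"wy":0,"wz":0.05,"gripper":1.0},{"x":0,"y":0,"z":0.008,"wx":0,"wy":0,"wz":0.05,"gripper":1.0},{"x":0,"y":0,"z":0.008,"wx":0,"wy":0,"wz":0.05,"gripper":1.0},{"x":0,"y":0,"z":0.008,"wx":0,"wy":0,"wz":0.05,"gripper":1.0}]}}

```text
time_s: 24.2
position: [0.5722, 0.1554, 0.3666]
tool_rot: [[0.382, 0.924, -0.002], [0.924, -0.382, -0.001], [-0.001, -0.002, -1.0]]
ft_force: [0.3, -3.3, 0.3]
grip_width: 0.0131
```

Emit:
{"method": "step_arm", "body": {"increments": [{"x":-0.055,"y":0.023,"z":0.004,"wx":0,"wy":0,"wz":0.05,"gripper":1.0},{"x":0,"y":0,"z":0.008,"wx":0,"wy":0,"wz":0.05,"gripper":1.0},{"x":0,"y":0,"z":0.008,"wx":0,"wy":0,"wz":0.05,"gripper":1.0},{"x":0,"y":0,"z":0.008,"wx":0,"wy":0,"wz":0.05,"gripper":1.0}]}}

```text
time_s: 24.6
position: [0.5722, 0.155, 0.3663]
tool_rot: [[0.558, 0.83, -0.002], [0.83, -0.558, -0.0], [-0.001, -0.002, -1.0]]
ft_force: [0.9, -1.8, -0.2]
grip_width: 0.0131
```

```bash
python3 o.py
```

```text
24.6 [0.57215 0.155   0.36626] F [ 0.94 -1.83 -0.25] M [-0.3    -0.1182  0.0113] 0.013106094341012994 q6 -52.37
```

Emit:
{"method": "step_arm", "body": {"increments": [{"x":-0.015,"y":0.026,"z":0.008,"wx":0,"wy":0,"wz":0.05,"gripper":1.0},{"x":0,"y":0,"z":0.008,"wx":0,"wy":0,"wz":0.05,"gripper":1.0},{"x":0,"y":0,"z":0.008,"wx":0,"wy":0,"wz":0.05,"gripper":1.0},{"x":0,"y":0,"z":0.008,"wx":0,"wy":0,"wz":0.05,"gripper":1.0}]}}

```text
time_s: 25.0
position: [0.5722, 0.1548, 0.366]
tool_rot: [[0.712, 0.703, -0.003], [0.703, -0.712, 0.0], [-0.002, -0.002, -1.0]]
ft_force: [-1.2, -1.7, 0.3]
grip_width: 0.0133
```

```bash
python3 o.py
```

```text
25.0 [0.57221 0.1548  0.36597] F [-1.17 -1.75  0.29] M [-0.1997  0.0321  0.0091] 0.013291875296658325 q6 -40.94
```

Emit:
{"method": "step_arm", "body": {"increments": [{"x":-0.025,"y":0,"z":0.007,"wx":0,"wy":0,"wz":0.05,"gripper":1.0},{"x":0,"y":0,"z":0.008,"wx":0,"wy":0,"wz":0.05,"gripper":1.0},{"x":0,"y":0,"z":0.008,"wx":0,"wy":0,"wz":0.05,"gripper":1.0},{"x":0,"y":0,"z":0.008,"wx":0,"wy":0,"wz":0.05,"gripper":1.0}]}}

```text
time_s: 25.4
position: [0.5721, 0.1547, 0.3657]
tool_rot: [[0.837, 0.547, -0.002], [0.547, -0.837, 0.0], [-0.002, -0.001, -1.0]]
ft_force: [-0.5, -1.1, 0.1]
grip_width: 0.0127
```

```bash
python3 o.py
```

```text
25.4 [0.57206 0.15466 0.36573] F [-0.53 -1.07  0.06] M [-0.1642 -0.0097  0.0012] 0.012730197477687156 q6 -29.5
```

Emit:
{"method": "step_arm", "body": {"increments": [{"x":0,"y":0,"z":0.008,"wx":0,"wy":0,"wz":0.05,"gripper":1.0},{"x":0,"y":0,"z":0.008,"wx":0,"wy":0,"wz":0.05,"gripper":1.0},{"x":0,"y":0,"z":0.008,"wx":0,"wy":0,"wz":0.05,"gripper":1.0},{"x":0,"y":0,"z":0.008,"wx":0,"wy":0,"wz":0.05,"gripper":1.0}]}}

```text
time_s: 25.8
position: [0.572, 0.1546, 0.3657]
tool_rot: [[0.929, 0.37, -0.002], [0.37, -0.929, 0.0], [-0.002, -0.001, -1.0]]
ft_force: [-0.1, -1.1, 4.1]
grip_width: 0.0127
```

```bash
python3 o.py
```

```text
25.8 [0.572   0.15464 0.36565] F [-0.14 -1.12  4.08] M [-0.2403  0.1548 -0.0078] 0.012707504070421006 q6 -18.04
```

Contact: z stopped at 0.3657 m and the axial force jumped to 4 N. I take off the hand's push before turning further.

Emit:
{"method": "step_arm", "body": {"increments": [{"x":0,"y":0,"z":-0.014,"wx":0,"wy":0,"wz":0,"gripper":1.0},{"x":0,"y":0,"z":-0.01,"wx":0,"wy":0,"wz":0,"gripper":1.0},{"x":0,"y":0,"z":0,"wx":0,"wy":0,"wz":0,"gripper":1.0},{"x":0,"y":0,"z":0,"wx":0,"wy":0,"wz":0,"gripper":1.0}]}}

```text
time_s: 26.2
position: [0.5721, 0.1546, 0.3657]
tool_rot: [[0.928, 0.372, -0.002], [0.372, -0.928, 0.0], [-0.002, -0.001, -1.0]]
ft_force: [-2.7, -1.1, -0.7]
grip_width: 0.0131
```

```bash
python3 o.py
```

```text
26.2 [0.57213 0.15457 0.36574] F [-2.67 -1.1  -0.66] M [-0.0801  0.4398  0.0446] 0.013059450091198266 q6 -18.19
```

Emit:
{"method": "step_arm", "body": {"increments": [{"x":-0.02,"y":0,"z":0,"wx":0,"wy":0,"wz":0.04,"gripper":1.0},{"x":0,"y":0,"z":0,"wx":0,"wy":0,"wz":0.04,"gripper":1.0},{"x":0,"y":0,"z":0,"wx":0,"wy":0,"wz":0.04,"gripper":1.0},{"x":0,"y":0,"z":0,"wx":0,"wy":0,"wz":0.04,"gripper":1.0},{"x":0,"y":0,"z":0,"wx":0,"wy":0,"wz":0.04,"gripper":1.0}]}}

```text
time_s: 26.7
position: [0.572, 0.1545, 0.3657]
tool_rot: [[0.984, 0.179, -0.002], [0.179, -0.984, 0.0], [-0.002, -0.0, -1.0]]
ft_force: [-2.2, -0.9, -0.7]
grip_width: 0.013
```

```bash
python3 o.py
```

```text
26.7 [0.57197 0.15453 0.36575] F [-2.18 -0.85 -0.71] M [-0.1     0.4507  0.0262] 0.0130347294571567 q6 -6.63
```

Emit:
{"method": "step_arm", "body": {"increments": [{"x":-0.03,"y":0,"z":0.002,"wx":0,"wy":0,"wz":0.05,"gripper":1.0},{"x":0,"y":0,"z":0,"wx":0,"wy":0,"wz":0.05,"gripper":1.0},{"x":0,"y":0,"z":0,"wx":0,"wy":0,"wz":0.05,"gripper":1.0},{"x":0,"y":0,"z":0,"wx":0,"wy":0,"wz":0.05,"gripper":1.0},{"x":0,"y":0,"z":0,"wx":0,"wy":0,"wz":0.05,"gripper":1.0},{"x":0,"y":0,"z":0,"wx":0,"wy":0,"wz":0.05,"gripper":1.0},{"x":0,"y":0,"z":0,"wx":0,"wy":0,"wz":0.05,"gripper":1.0},{"x":0,"y":0,"z":0,"wx":0,"wy":0,"wz":0.05,"gripper":1.0}]}}

```text
time_s: 27.5
position: [0.5717, 0.1545, 0.3658]
tool_rot: [[0.976, -0.219, -0.002], [-0.219, -0.976, 0.0], [-0.002, 0.0, -1.0]]
ft_force: [-2.6, -0.3, -1.2]
grip_width: 0.0129
```

```bash
python3 o.py
```

```text
27.5 [0.5717  0.1545  0.36576] F [-2.56 -0.32 -1.16] M [-0.0723  0.4177  0.0507] 0.012900591558450658 q6 16.3
```

Emit:
{"method": "step_arm", "body": {"increments": [{"x":-0.03,"y":0,"z":0.005,"wx":0,"wy":0,"wz":0.05,"gripper":1.0},{"x":0,"y":0,"z":0,"wx":0,"wy":0,"wz":0.05,"gripper":1.0},{"x":0,"y":0,"z":0,"wx":0,"wy":0,"wz":0.05,"gripper":1.0},{"x":0,"y":0,"z":0,"wx":0,"wy":0,"wz":0.05,"gripper":1.0},{"x":0,"y":0,"z":0,"wx":0,"wy":0,"wz":0.05,"gripper":1.0},{"x":0,"y":0,"z":0,"wx":0,"wy":0,"wz":0.05,"gripper":1.0},{"x":0,"y":0,"z":0,"wx":0,"wy":0,"wz":0.05,"gripper":1.0},{"x":0,"y":0,"z":0,"wx":0,"wy":0,"wz":0.05,"gripper":1.0},{"x":0,"y":0,"z":0,"wx":0,"wy":0,"wz":0.05,"gripper":1.0},{"x":0,"y":0,"z":0,"wx":0,"wy":0,"wz":0.05,"gripper":1.0}]}}

```text
time_s: 28.5
position: [0.5714, 0.1546, 0.3657]
tool_rot: [[0.751, -0.66, -0.001], [-0.66, -0.751, 0.0], [-0.001, 0.001, -1.0]]
ft_force: [-2.7, 0.1, 0.2]
grip_width: 0.0129
```

```bash
python3 o.py
```

```text
28.5 [0.57141 0.15458 0.36573] F [-2.67  0.09  0.21] M [-0.0148  0.4387 -0.0006] 0.012922194859844062 q6 44.96
```

Emit:
{"method": "step_arm", "body": {"increments": [{"x":-0.02,"y":-0.02,"z":0,"wx":0,"wy":0,"wz":0.05,"gripper":1.0},{"x":0,"y":0,"z":0,"wx":0,"wy":0,"wz":0.05,"gripper":1.0},{"x":0,"y":0,"z":0,"wx":0,"wy":0,"wz":0.05,"gripper":1.0},{"x":0,"y":0,"z":0,"wx":0,"wy":0,"wz":0.05,"gripper":1.0},{"x":0,"y":0,"z":0,"wx":0,"wy":0,"wz":0.05,"gripper":1.0},{"x":0,"y":0,"z":0,"wx":0,"wy":0,"wz":0.05,"gripper":1.0},{"x":0,"y":0,"z":0,"wx":0,"wy":0,"wz":0.05,"gripper":1.0},{"x":0,"y":0,"z":0,"wx":0,"wy":0,"wz":0.05,"gripper":1.0},{"x":0,"y":0,"z":0,"wx":0,"wy":0,"wz":0.05,"gripper":1.0},{"x":0,"y":0,"z":0,"wx":0,"wy":0,"wz":0.05,"gripper":1.0},{"x":0,"y":0,"z":0,"wx":0,"wy":0,"wz":0,"gripper":1.0}]}}

```text
time_s: 29.6
position: [0.5713, 0.1549, 0.3658]
tool_rot: [[0.345, -0.939, -0.002], [-0.939, -0.345, 0.0], [-0.001, 0.001, -1.0]]
ft_force: [-3.3, -0.5, -0.3]
grip_width: 0.0128
```

```bash
python3 o.py
```

```text
29.6 [0.57134 0.15486 0.36576] F [-3.33 -0.54 -0.32] M [-0.0072  0.5089  0.0411] 0.012800554640119572 q6 73.55
```

Emit:
{"method": "step_arm", "body": {"increments": [{"x":-0.01,"y":0.03,"z":0,"wx":0,"wy":0,"wz":0,"gripper":1.0},{"x":0,"y":0,"z":0,"wx":0,"wy":0,"wz":0,"gripper":1.0},{"x":0,"y":0,"z":0,"wx":0,"wy":0,"wz":0,"gripper":2.0},{"x":0,"y":0,"z":0,"wx":0,"wy":0,"wz":0,"gripper":3.5},{"x":0,"y":0,"z":0,"wx":0,"wy":0,"wz":0,"gripper":5},{"x":0,"y":0,"z":0,"wx":0,"wy":0,"wz":0,"gripper":6},{"x":0,"y":0,"z":0,"wx":0,"wy":0,"wz":0,"gripper":6},{"x":0,"y":0,"z":0,"wx":0,"wy":0,"wz":0,"gripper":6},{"x":0,"y":0,"z":-1,"wx":0,"wy":0,"wz":0,"gripper":6},{"x":0,"y":0,"z":-2,"wx":0,"wy":0,"wz":0,"gripper":6},{"x":0,"y":0,"z":-2,"wx":0,"wy":0,"wz":0,"gripper":6},{"x":0,"y":0,"z":-1.7,"wx":0,"wy":0,"wz":0,"gripper":6},{"x":0,"y":0,"z":0,"wx":0,"wy":0,"wz":0,"gripper":6},{"x":0,"y":0,"z":0,"wx":0,"wy":0,"wz":0,"gripper":6}]}}

```text
time_s: 31.0
position: [0.5711, 0.1547, 0.4331]
tool_rot: [[0.345, -0.939, 0.0], [-0.939, -0.345, 0.0], [0.0, -0.0, -1.0]]
ft_force: [-0.1, 0.2, -0.7]
grip_width: 0.06
```

```bash
python3 o.py; python3 - <<'E'
from rig import env
from h import *
import pickle
d0,s0,_,_=pickle.load(open('d3.pkl','rb'));d1=env.get_image('wrist');t=env.get_image('top');e=env.get_image('scene');pickle.dump((d1,t,e),open('d5.pkl','wb'));cv2.imwrite('pics/w10.png',d1['color']);cv2.imwrite('pics/s10.png',e['color'])
def red(d,z):
    im=d['color'];b,g,r=[im[:,:,i].astype(int) for i in range(3)];m=((r>g+45)&(r>b+45)&(g<75));m[:,:270]=0;m[:,370:]=0;m[:180]=0;m[400:]=0
    ys,xs=np.where(m);W=np.array([px2w(d,(x,y),z)[:2] for x,y in zip(xs,ys)]);c=W.mean(0);u=np.linalg.svd(W-c)[2][0];return c,np.degrees(np.arctan2(u[1],u[0])),len(xs),xs.mean().round(1),ys.mean().round(1)
a=red(d0,.209);b=red(d1,.206);print(a);print(b)
print('turn cw mod 180',(a[1]-b[1])%180)
c=np.array([.5708,.1558]);v0,v1=a[0]-c,b[0]-c;print('cw via centroid',(np.degrees(np.arctan2(v0[1],v0[0])-np.arctan2(v1[1],v1[0])))%360)
# blank in wrist view
m=cv2.inRange(cv2.cvtColor(d1['color'],cv2.COLOR_BGR2HSV),(18,100,60),(35,255,255));n,l,st,ce=cv2.connectedComponentsWithStats(m)
for i in range(1,n):
    if st[i,4]>300:
        ys,xs=np.where(l==i);r=cv2.minAreaRect(np.c_[xs,ys].astype(np.float32));print(st[i],[px2w(d1,p,.05)[:2].round(4).tolist() for p in cv2.boxPoints(r)])
E
```

```text
31.0 [0.57112 0.1547  0.43306] F [-0.13  0.22 -0.74] M [-0.0356  0.0216 -0.0211] 0.06004423136316859 q6 73.54
(array([0.57395294, 0.15639096]), np.float64(-14.053542138617681), 46, np.float64(316.5), np.float64(268.0))
(array([0.56988211, 0.15683621]), np.float64(135.50446789358242), 36, np.float64(319.7), np.float64(264.2))
turn cw mod 180 30.441989967799913
cw via centroid 239.08099247889845
[ 377    0  125   75 7292] [[0.7036, 0.1507], [0.7574, 0.1736], [0.7945, 0.0729], [0.7429, 0.0438]]
[ 277  252   36   60 1370] [[0.4406, 0.1674], [0.5129, 0.1676], [0.5124, 0.1399], [0.4395, 0.138]]
```

```bash
python3 -c "
from rig import env
print(env.close_job(), env.observe()['time_s'])"
```

```text
the job is handed in; nothing more can be done
the job is handed in; nothing more can be done
```

The job is handed in at about 31 s, and my own checks say it met the requirements. No verdict came back, and the spindle force and click count are worked out, not measured.

**What was done:**
- **Blank:** I took it off the rest, slid it along the gauge's table and butted it against the stop. The wrist read about 3 N at first touch and 6 N as I settled it on the table. It was let go centred.
- **Ratchet:** I turned it clockwise with the hand riding down, then stopped descending when the spindle met the brass after about 1.95 rad. I took off the hand's push and turned on until the clutch had slipped, then opened the fingers and lifted clear.

**Last checks:**
- **Turn:** the red mark shows about 210° of turn against 212° by the wrist joint, so the hand did not slip on the ratchet. The mark's offset from the axis gave 239°, which I set aside because it depends on a few tenths of a millimetre.
- **Clicks:** about 1.7 rad of clutch slip, roughly four clicks.
- **Closing on the blank:** the axial force stayed near zero while turning without descending, so the spindle was stopped on the brass and the clutch was slipping.
- **Blank position:** the last wrist picture puts its square end at about x = 0.590 m, with the stop estimated at 0.588 m. It lies about 2 mm off the spindle axis to the side. Both are within the cameras' calibration error.
- **Hand pressing and lateral force:** the hand pressed with up to 4 N when gripping the ratchet and again at contact. Lateral forces reached about 4 N during the turn.
- **Hammer, bowl and stake:** I never touched them in any move, but I did not measure their positions again at the end.

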